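# Set two tasting cups in line with a rule

## Task

Bring the wooden rule up to the two brass studs, on the robot's side of them, so that one long edge touches both studs at once and reaches past each of them. With the rule kept there, stand the two lidless handled cups against its other long edge, one straight opposite each stud, then take the rule away without disturbing the cups and lay it flat, lengthwise and wholly on the dark wooden board. Leave the lidded cup, the bowls, the scoop and the loose lid alone.

Things in the scene. Friction and masses are not known exactly. Their poses are not given: they have to be found in the camera images.
- studs: two fixed upright brass studs, each 24 mm in diameter and 30 mm high with a flat top, 150 mm apart centre to centre, standing straight on the worktop. Origin on the worktop midway between them; x points away from the robot, square to the line of the studs, y along that line to the left.
- stud_left (a point): centre of the foot of the left stud (y = +75 mm in the frame of studs)
- stud_right (a point): centre of the foot of the right stud (y = -75 mm in the frame of studs)
- rule: loose wooden rule (straightedge) with brass end caps, lying on the worktop: plate 40 mm wide (x), 200 mm long (y), 16 mm thick; on its top middle a darker upright grip block 18 mm wide (x), 80 mm long (y), from 16 to 50 mm above the underside. About 0.3 kg. Origin at the centre of the underside, z up, same shape either way round. Pressed against both studs its origin lies 32 mm on the robot's side of the stud line.
- cup_a: loose white porcelain tasting cup without lid: round straight-sided body 62 mm in diameter, 60 mm high, hollow, about 0.12 kg, with a round ear handle that sticks out of the side along the body's -y axis (its outer end 55 mm from the cup's axis, at about 10 to 55 mm height, up to 10 mm to the +x side). Origin on the underside, 12 mm from the cup's axis towards the handle. The x axis crosses the body clear of the handle. Starts with the handle roughly towards the robot.
- cup_b: second tasting cup, the same in every way as cup_a; the two may change places
- cup_a_axis (a point): centre of the underside of cup_a's round body (on its axis), same axes as the cup. Standing against the rule it lies 83 mm on the robot's side of the stud line.
- cup_b_axis (a point): the same point of cup_b
- board: fixed dark stained wooden board lying to the right on the worktop, 300 mm long (x), 150 mm wide (y), 14 mm thick; origin at the centre of its underside
- cup_lidded: bystander: a tasting cup of the same kind with its white knobbed lid on (85 mm high over the knob); not to be moved
- bowl_left: bystander: empty white bowl, 88 mm wide, 52 mm high, at the left; not to be moved
- bowl_right: bystander: white bowl of tea, 88 mm wide, 52 mm high, right of the studs; not to be moved
- scoop: bystander: brown bamboo tea scoop, 160 mm long, 59 mm wide, 14 mm high, near the front edge; not to be moved
- spare_lid: bystander: white cup lid with knob, 66 mm wide, 31 mm high, lying on the worktop beyond the left stud; not to be moved
Mind the look-alikes: they are no part of the job. Leave any orange look-alike of the cup_b alone.

How it is judged:
By the outcome, as a careful person would: the job done as asked, in the order asked, and still so for the second after the job is handed in, with the robot touching nothing.
It also fails if it takes over 72 s, if anything falls off the work surface, if the arm or the gripper's body presses on something with over 40 N, if the wrist force passes 120 N, or if a joint passes its speed limit or range.

## Robot

A 6-joint arm with a two-finger parallel gripper is mounted at the origin on a cart in front of the work surface, level with it; the furniture and walls round the work are solid. World frame = base frame: x ahead of the robot, y to its left, z up, the work surface at z = 0. Lengths are in mm, angles in rad, forces in N, time in s.
With the tool pointing down it reaches from about 375 to 750 mm from the base axis. Payload 9 kg.
Tool frame: the origin (TCP) lies at the very end of the fingers, on their centre line; the grasp point (between the pads) lies 19 mm behind it; z points along the fingers, x is the direction in which the jaws open and shut, and the axes are right-handed (so a half turn about z gives the same grasp; the last joint's range is limited). The gripper opens to 85 mm and grips with 20 to 120 N. Pads are 22 mm wide; open, the fingers measure 114 mm over their backs; the gripper's body (76 mm by 85 mm) begins 54 mm behind the grasp point. The pads swing forward as they close: fully open they stand 13 mm farther back than shut.
Start: joints at [0.932, 0.104, 0.097, 1.564, 0, 1.353], TCP at [245.102, 547.687, 231.331] pointing down, gripper open.
Joint ranges: [-2.99, 2.99], [-0.84, 1.86], [-1.1, 1.16], [-1.84, 2.11], [-1.51, 1.56], [-3.14, 3.14]. Speed limits (rad/s): [2.22, 2.22, 2.57, 3.14, 3.14, 3.14].

## Interface

Orientations are given as a unit quaternion [w, x, y, z].
In Python, from workcell import manip, cams, job gives the robot as it stands.
- The arm moves only by the tool apply_moves, never from a script. Its argument "motion" is a list of rows, each an object of numbers: "x", "y", "z": the shift along the tool's x, y, z in cm; "yaw": the turn about the tool's z in degrees; "grip": the opening, from 0 (shut) to 1 (fully open). A call has 1 to 8 rows; each row shifts and turns the commanded pose from where the row before left it, along the tool's axes as they then stand; what a row does not reach is not made up. A row lasts 1/8 s, in which the tool goes at most 62.5 mm and 10.7 degrees, less where a joint would pass 70% of its speed; a pose out of reach is approached as far as the arm can. A call is refused whole if a number of a shift passes 6.25 or a number of a turn 10.7, either way. A call with a gripper value outside its range is refused whole. The fingers move at their own pace and stop on an object; "newtons" is the grip in N (left out, the last holds). Time passes only in rows, so rows that do not move let the fingers close. It gives the time, the measured TCP pose, the force and the opening at its end, in the units of the state.
- manip.read_state(): the state, without advancing time (a new reading comes with each control period).
- cams.read_camera(name): name is "side" or "top" or "wrist"; returns a dict with "frame" (480x640x3 uint8, red, green, blue), "fx", "fy", "cx", "cy" (pixels), "world_to_cam" (4x4, takes a point from world to camera coordinates). Camera axes: x right, y down, z forward; pixel columns grow to the right and rows downward; lengths in mm; the calibration is good to about 2 mm. A picture is of the moment at which its call begins. There is no depth.
- job.job_done(): hands the job in, once; it reports no verdict.
The state is a dict: "time": time; "joint_pos": joint angles; "dq": joint speeds; "tau": joint torques, N m; "position": TCP position; "orientation": TCP orientation; "wrist_force": force on the tool from outside, world axes, zero at the start; "torque": the same for the moment, N m; "opening": finger opening in mm.
Only numpy, scipy, OpenCV 4.12 (cv2) and the standard library are available. Lean on these libraries where they do the work, as an engineer would, in place of code of your own. Each camera call takes 0.05 s, during which the arm holds its last target. There are 200 camera calls.

## Working session

There is one attempt and no reset: what is moved stays moved. The work goes in short steps, Python scripts to look and compute and a tool call to move; the robot and the scene stay as the last step left them, time stands still between calls to the robot, and variables do not carry over. Pictures are saved under pics/ and viewed, about 8 in all and at most 12, crops included, and the job is handed in when it is done.

Besides the shell and the picture viewer there is one more tool, called after "Emit:" as name(argument=value, ...), one argument or row to a line, values as JSON. apply_moves: Moves the arm, as the interface text tells. Its arguments: {"type":"object","properties":{"motion":{"type":"array"},"newtons":{"type":"number"}},"required":["motion"]}

```bash
mkdir -p pics; cat > h.py <<'E'
import numpy as np, cv2
from workcell import manip, cams, job
def shot(n,fn=None):
    c=cams.read_camera(n)
    if fn: cv2.imwrite('pics/'+fn,c['frame'][:,:,::-1])
    return c
def ray(c,u,v,z):
    M=np.array(c['world_to_cam']);R=M[:3,:3];t=M[:3,3]
    o=-R.T@t; d=R.T@np.array([(u-c['cx'])/c['fx'],(v-c['cy'])/c['fy'],1])
    return o+d*(z-o[2])/d[2]
def proj(c,p):
    q=np.array(c['world_to_cam'])@np.array([*p,1.]); return c['fx']*q[0]/q[2]+c['cx'],c['fy']*q[1]/q[2]+c['cy']
E
python3 - <<'E'
from h import *
import pickle
for n in('top','side'):
    c=shot(n,n+'1.png');pickle.dump(c,open(n+'1.pkl','wb'))
    M=np.array(c['world_to_cam']);print(n,-M[:3,:3].T@M[:3,3],M[:3,:3].round(2).tolist(),c['fx'])
print(manip.read_state())
E
```

```text
top [ 434.56570937  -13.06614854 1343.64884299] [[-0.01, -1.0, -0.02], [-1.0, 0.01, -0.06], [0.06, 0.02, -1.0]] 449.43204457235646
side [  245.75693067 -1079.23666866   674.33826046] [[0.97, -0.26, -0.0], [-0.13, -0.47, -0.87], [0.23, 0.84, -0.49]] 545.3461570995122
{'time': 0.1, 'joint_pos': array([ 9.32323903e-01,  1.04629966e-01,  9.65922975e-02,  1.56389762e+00,
       -2.24776853e-06,  1.35304911e+00]), 'dq': array([ 0.00059859, -0.00152912,  0.00291376,  0.00032812, -0.00148776,
       -0.00047553]), 'tau': array([ 5.78515901e-03, -5.58208251e+01,  5.04720354e+01,  1.30752652e-02,
       -2.66692869e-04, -2.19658079e-05]), 'position': array([244.90091378, 547.43824311, 230.63062456]), 'orientation': array([ 2.00221173e-04,  8.39172828e-01,  5.43864542e-01, -5.33126473e-04]), 'wrist_force': array([-0.43628853, -0.50501001, -0.04736592]), 'torque': array([0.01857332, 0.01118001, 0.03312771]), 'opening': 85.52701759162368}
```

View pics/top1.png

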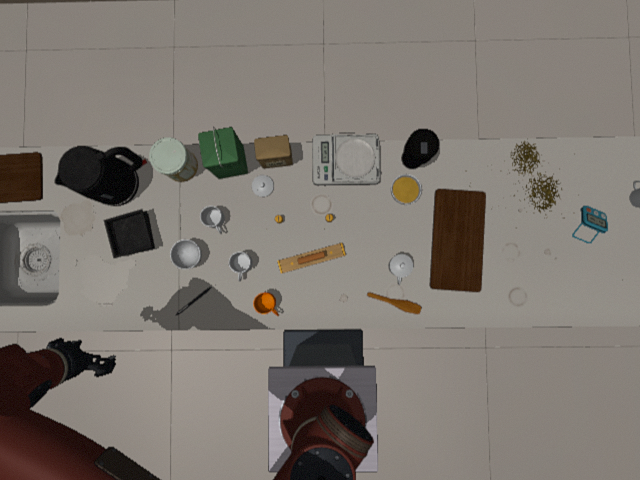

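View pics/side1.png

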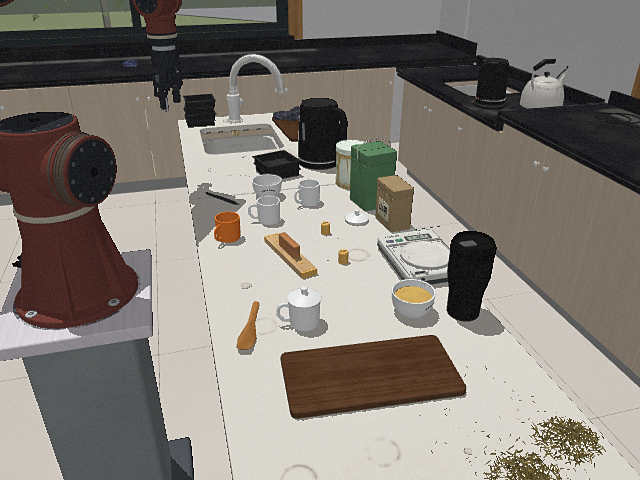

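The top view shows the studs at (280,219) and (330,217), the rule at (312,257), the white cups at (213,216) and (240,262), the orange decoy at (264,302), the lidded cup at (401,266) and the board at (458,240). The side view agrees with this.

```bash
python3 - <<'E'
from h import *
import pickle
c=pickle.load(open('top1.pkl','rb'));f=c['frame'];hsv=cv2.cvtColor(f,cv2.COLOR_RGB2HSV)
m=((hsv[...,1]>90)&(hsv[...,2]>60)).astype(np.uint8)
m[:, :190]=0;m[:,500:]=0;m[:150]=0;m[320:]=0
n,l,s,ce=cv2.connectedComponentsWithStats(m)
for i in range(1,n):
    if s[i,4]<25: continue
    pts=np.argwhere(l==i)[:,::-1].astype(np.float32)
    z=30 if s[i,4]<120 else 16
    w=np.array([ray(c,*p,z)[:2] for p in pts],np.float32)
    print(s[i].tolist(),ce[i].round(1),'z',z,ray(c,*ce[i],z)[:2].round(1),cv2.minAreaRect(w))
g=cv2.resize(f[180:300,190:350],None,fx=5,fy=5,interpolation=cv2.INTER_CUBIC)
cv2.imwrite('pics/crop1.png',g[:,:,::-1])
for p in [(433,189),(485,191),(481,292),(430,289)]: print('board',ray(c,*p,14).round(0))
E
```

```text
[201, 150, 17, 17, 215] [209.  157.8] z 16 [777.8 329.4] ((779.1661987304688, 328.9685974121094), (55.322601318359375, 42.4488410949707), 12.561750411987305)
[218, 150, 20, 14, 209] [227.5 156. ] z 16 [782.3 273.5] ((780.763427734375, 273.74786376953125), (57.84815216064453, 39.65399932861328), 89.03120422363281)
[255, 150, 35, 10, 294] [271.1 153.8] z 16 [786.6 142.3] ((784.5192260742188, 139.6154327392578), (102.49199676513672, 27.420801162719727), 88.9984359741211)
[393, 177, 26, 26, 540] [405.4 189.3] z 16 [ 672.7 -256.8] ((672.2900390625, -257.17578125), (74.00857543945312, 75.05237579345703), 88.69702911376953)
[275, 215, 8, 8, 53] [278.6 218.7] z 30 [588.9 119.7] ((589.4259643554688, 119.90582275390625), (20.6461124420166, 20.79451560974121), 89.5643310546875)
[325, 214, 8, 8, 51] [328.8 217.4] z 30 [590.6 -28.2] ((590.2600708007812, -27.246952056884766), (20.557117462158203, 20.675596237182617), 89.17263793945312)
[434, 221, 4, 25, 58] [435.6 233.1] z 30 [ 540.  -338.9] ((540.2946166992188, -338.677978515625), (8.70905590057373, 70.35249328613281), 88.35547637939453)
[277, 24
[... 192 characters left out ...]
 [ 454.3 -332.5] ((453.0524597167969, -332.8387451171875), (58.08883285522461, 7.328420162200928), 2.7511422634124756)
[467, 261, 4, 14, 29] [468.8 268.1] z 30 [ 436.8 -431.7] ((438.6390686035156, -431.0335388183594), (8.647180557250977, 37.773414611816406), 88.10037994384766)
[253, 292, 26, 24, 433] [264.7 303.3] z 16 [340.9 163.8] ((340.28509521484375, 161.42294311523438), (73.9059066772461, 67.24686431884766), 89.40911865234375)
[367, 293, 54, 21, 386] [399.1 303.4] z 16 [ 336.2 -230.2] ((343.6178283691406, -215.19711303710938), (160.80836486816406, 32.10857391357422), 68.7603759765625)
board [ 673. -339.   14.]
board [ 664. -492.   14.]
board [ 367. -470.   14.]
board [ 377. -322.   14.]
```

View pics/crop1.png

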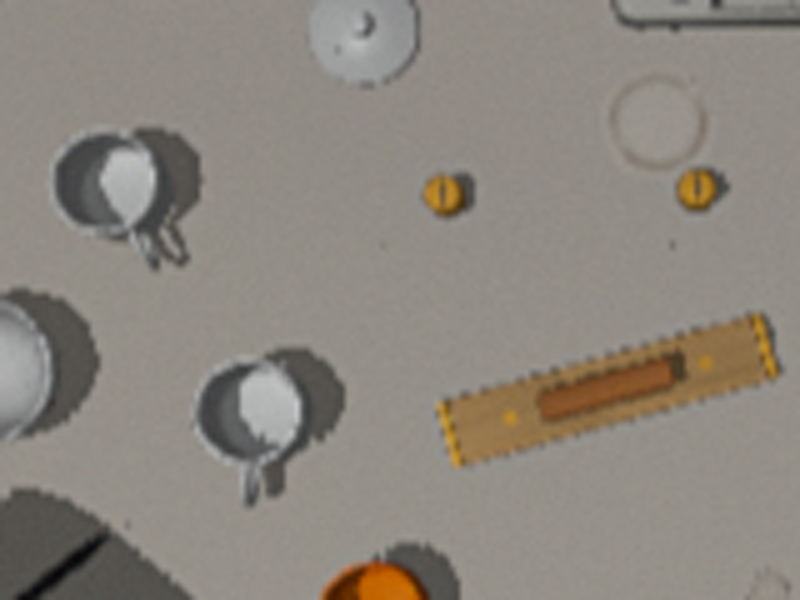

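The crop shows the rims of the white cups at about px (211,217) and (240,262), with handles towards the robot; cup 1's handle is tilted to the right. Board centre is about (520,-406). I'll head for the rule first.

Emit:
apply_moves(
  motion=[
    {"yaw": 10.2},
    {"yaw": 10.2},
    {"yaw": 10.2},
    {"yaw": 10.2},
    {"yaw": 10.2},
    {"x": 0.78, "y": 5.12},
    {"x": 0.78, "y": 5.12},
    {"x": 0.78, "y": 5.12},
  ],
)

```text
$.motion[0]: bad value
```

Emit:
apply_moves(
  motion=[
    {"x": 0.78, "y": 5.12, "z": 1},
    {"x": 0.78, "y": 5.12, "z": 1},
    {"x": 0.78, "y": 5.12, "z": 1},
    {"x": 0.78, "y": 5.12, "z": 1},
    {"x": 0.78, "y": 5.12, "z": 1},
    {"x": 0.78, "y": 5.12, "z": 1},
    {"x": 0.78, "y": 5.12, "z": 1},
    {"x": 0.78, "y": 5.12, "z": 1},
  ],
)

```text
$.motion[0]: bad value
```

```bash
cat >> h.py <<'E'
def st():
    s=manip.read_state();w,x,y,z=s['orientation']
    phi=np.degrees(2*np.arctan2(y,x));return s,(phi+180)%360-180
def go(x,y,z,phi):
    s,p=st();a=np.radians(phi);d=np.array([x,y,z])-s['position']
    dy=(p-phi+180)%360-180
    print('t',round(s['time'],2),'pos',s['position'].round(1),'phi',round(p,2),'F',s['wrist_force'].round(1),'op',round(s['opening'],1),'q6',s['joint_pos'][5].round(2))
    print('yaw',round(dy,2),'then cm x %.2f y %.2f z %.2f'%tuple(np.array([d[0]*np.cos(a)+d[1]*np.sin(a),d[0]*np.sin(a)-d[1]*np.cos(a),-d[2]])/10))
E
python3 - <<'E'
from h import *
import pickle
go(473.5,25.7,154,15.1)
c=pickle.load(open('top1.pkl','rb'))
for r,h in [((211,216.7),(220.4,233)),((240.1,262),(240,280.6))]:
    a=ray(c,*r,60);b=ray(c,*h,45);print('cup',a.round(1),'handle',b.round(1),np.degrees(np.arctan2(*(b-a)[1::-1])),np.hypot(*(b-a)[:2]))
w=shot('wrist','w1.png');pickle.dump(w,open('w1.pkl','wb'))
M=np.array(w['world_to_cam']);print(-M[:3,:3].T@M[:3,3],M[:3,:3].round(2).tolist(),w['fx'])
E
```

```text
t 0.1 pos [244.9 547.4 230.6] phi 65.89 F [-0.4 -0.5 -0. ] op 85.5 q6 1.35
yaw 50.79 then cm x 8.48 y 56.33 z 7.66
cup [593.9 311.9  60. ] handle [547.7 288.1  45. ] -152.77602096504575 52.02661445297484
cup [462.2 227.9  60. ] handle [408.9 231.1  45. ] 176.56436470277947 53.49033485667764
[180.30151122 577.56451108 373.65681528] [[0.41, 0.91, -0.0], [0.88, -0.39, 0.28], [0.25, -0.11, -0.96]] 415.77150254243156
```

View pics/w1.png

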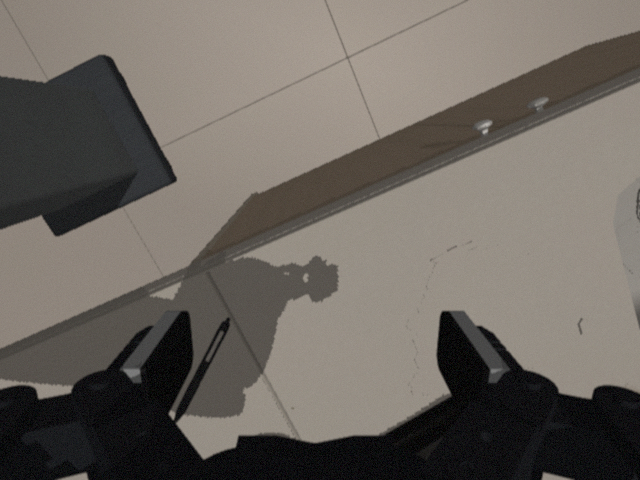

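The moves were refused, so every field is probably required. The view shows only the bench edge (pictures: 4).

Emit:
apply_moves(
  motion=[
    {"x": 0, "y": 0, "z": 0, "yaw": 10.2, "grip": 1},
    {"x": 0, "y": 0, "z": 0, "yaw": 10.2, "grip": 1},
    {"x": 0, "y": 0, "z": 0, "yaw": 10.2, "grip": 1},
    {"x": 0, "y": 0, "z": 0, "yaw": 10.2, "grip": 1},
    {"x": 0, "y": 0, "z": 0, "yaw": 10.2, "grip": 1},
    {"x": 0.78, "y": 5.12, "z": 0, "yaw": 0, "grip": 1},
    {"x": 0.78, "y": 5.12, "z": 0, "yaw": 0, "grip": 1},
    {"x": 0.78, "y": 5.12, "z": 0, "yaw": 0, "grip": 1},
  ],
)

```text
time: 1.15
position: [307.4, 403.8, 231.0]
orientation: [0.0, 0.992, 0.13, -0.0]
wrist_force: [1.8, -0.4, 0.6]
opening: 85.8
```

Emit:
apply_moves(
  motion=[
    {"x": 0.78, "y": 5.12, "z": 0.9, "yaw": 0, "grip": 1},
    {"x": 0.78, "y": 5.12, "z": 0.9, "yaw": 0, "grip": 1},
    {"x": 0.78, "y": 5.12, "z": 0.9, "yaw": 0, "grip": 1},
    {"x": 0.78, "y": 5.12, "z": 0.9, "yaw": 0, "grip": 1},
    {"x": 0.78, "y": 5.12, "z": 0.9, "yaw": 0, "grip": 1},
    {"x": 0.78, "y": 5.12, "z": 0.9, "yaw": 0, "grip": 1},
    {"x": 0.78, "y": 5.12, "z": 0.9, "yaw": 0, "grip": 1},
    {"x": 0.78, "y": 5.12, "z": 0.9, "yaw": 0, "grip": 1},
  ],
)

```text
time: 2.15
position: [473.1, 23.8, 158.9]
orientation: [-0.0, 0.992, 0.129, 0.0]
wrist_force: [1.0, 0.6, -0.2]
opening: 85.6
```

```bash
python3 - <<'E'
from h import *
import pickle
go(473.5,25.7,154,15.1)
w=shot('wrist','w2.png');pickle.dump(w,open('w2.pkl','wb'))
E
```

```text
t 2.15 pos [473.1  23.8 158.9] phi 14.88 F [ 1.   0.6 -0.2] op 85.6 q6 1.08
yaw -0.22 then cm x 0.09 y -0.18 z 0.49
```

View pics/w2.png

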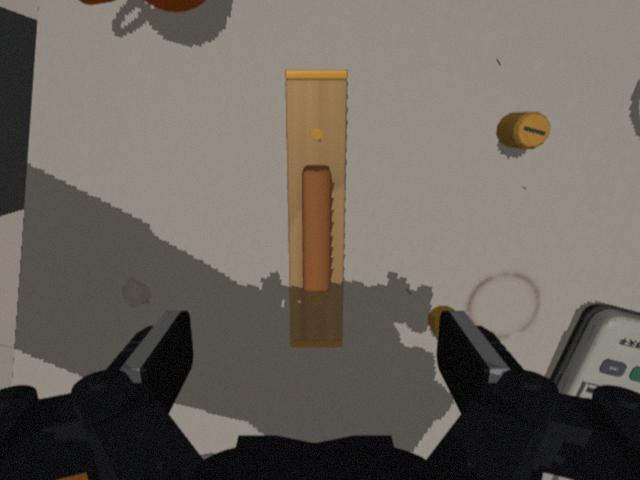

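The wrist view shows the rule, with corners at (286,71), (348,70), (342,347) and (291,347), and the left stud top at about (536,130).

```bash
python3 - <<'E'
from h import *
import pickle
c=pickle.load(open('w2.pkl','rb'))
P=np.array([ray(c,*p,16)[:2] for p in [(286,71),(348,70),(342,347),(291,347)]]);print(P.round(1),P.mean(0))
a=P[:2].mean(0)-P[2:].mean(0);print('len',np.hypot(*a),'yaw',np.degrees(np.arctan2(-a[0],a[1])))
print('width',np.hypot(*(P[0]-P[1])),np.hypot(*(P[2]-P[3])))
print('stud',ray(c,536,130,30))
Q=np.array([ray(c,*p,50)[:2] for p in [(303,171),(329,171),(329,290),(304,291)]]);print(Q.round(1),Q.mean(0))
go(*P.mean(0),25,15)
E
```

```text
[[429.7 118.6]
 [467.9 129.3]
 [518.8 -63.2]
 [480.7 -73.3]] [474.27064496  27.85950845]
len 198.77814919469986 yaw 14.837614049083486
width 39.6588817200792 39.43161357707981
stud [591.9272377  124.14159213  30.        ]
[[455.9  63.9]
 [471.   67.9]
 [491.5  -6.5]
 [475.9 -11.3]] [473.59697398  28.47887521]
t 2.2 pos [474.7  19.1 157.5] phi 14.7 F [-1.3 -4.4 -1.4] op 85.8 q6 1.08
yaw -0.3 then cm x 0.19 y -0.86 z 13.25
```

Emit:
apply_moves(
  motion=[
    {"x": 0, "y": -0.8, "z": 3, "yaw": -0.2, "grip": 1},
    {"x": 0, "y": 0, "z": 5, "yaw": 0, "grip": 1},
    {"x": 0, "y": 0, "z": 4, "yaw": 0, "grip": 0.7},
    {"x": 0, "y": 0, "z": 1.4, "yaw": 0, "grip": 0.4},
    {"x": 0, "y": 0, "z": 0, "yaw": 0, "grip": 0.3},
    {"x": 0, "y": 0, "z": 0, "yaw": 0, "grip": 0},
    {"x": 0, "y": 0, "z": 0, "yaw": 0, "grip": 0},
    {"x": 0, "y": 0, "z": 0, "yaw": 0, "grip": 0},
  ],
  newtons=40,
)

```text
time: 3.2
position: [472.1, 33.0, 27.0]
orientation: [0.0, 0.991, 0.131, 0.001]
wrist_force: [0.2, 0.1, 7.6]
opening: 17.1
```

```bash
python3 - <<'E'
from h import *
go(545,46,35,0.4)
E
```

```text
t 3.2 pos [472.1  33.   27. ] phi 15.09 F [0.2 0.1 7.6] op 17.1 q6 1.1
yaw 14.69 then cm x 7.30 y -1.25 z -0.80
```

Emit:
apply_moves(
  motion=[
    {"x": 0, "y": 0, "z": -1, "yaw": 0, "grip": 0},
    {"x": 0, "y": 0, "z": -1, "yaw": 0, "grip": 0},
    {"x": 0, "y": 0, "z": 0, "yaw": 7.3, "grip": 0},
    {"x": 0, "y": 0, "z": 0, "yaw": 7.3, "grip": 0},
    {"x": 2, "y": -0.5, "z": 0, "yaw": 0, "grip": 0},
    {"x": 2, "y": -0.5, "z": 0, "yaw": 0, "grip": 0},
    {"x": 0, "y": 0, "z": 0, "yaw": 0, "grip": 0},
    {"x": 0, "y": 0, "z": 0, "yaw": 0, "grip": 0},
  ],
)

```text
time: 4.2
position: [510.0, 43.5, 45.3]
orientation: [-0.0, 1.0, 0.004, -0.0]
wrist_force: [-0.8, 0.1, -3.6]
opening: 17.6
```

```bash
python3 - <<'E'
from h import *
import pickle
go(545,51,28,0.4)
c=shot('top');f=c['frame'];pickle.dump(c,open('top2.pkl','wb'))
w=shot('wrist','w3.png');pickle.dump(w,open('w3.pkl','wb'))
E
```

```text
t 4.2 pos [510.   43.5  45.3] phi 0.5 F [-0.8  0.1 -3.6] op 17.6 q6 1.39
yaw 0.1 then cm x 3.51 y -0.72 z 1.73
```

View pics/w3.png

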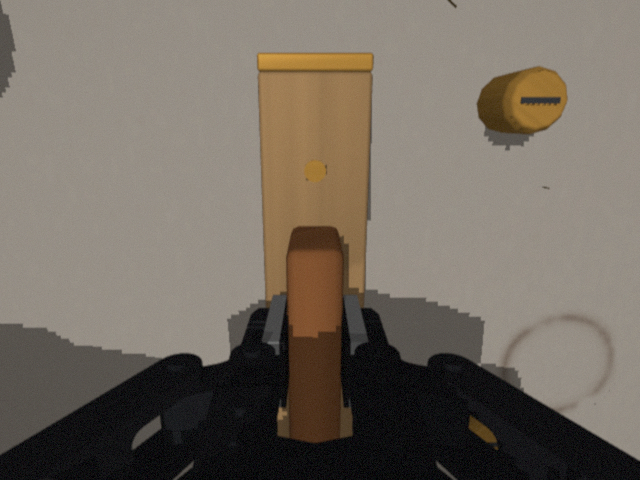

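The rule is held square. Its left end corners are at (258,54) and (373,54), and the left stud top is at about (540,99).

```bash
python3 - <<'E'
from h import *
import pickle
c=pickle.load(open('w3.pkl','rb'))
for p in [(258,54),(373,54)]: print('end',ray(c,*p,34.5).round(1))
for p in [(258,72),(373,72)]: print('capline',ray(c,*p,34.5).round(1))
print('stud',ray(c,539,99,30).round(1))
print(st()[0]['position'])
E
```

```text
end [490.2 137.4  34.5]
end [529.3 137.7  34.5]
capline [490.  131.7  34.5]
capline [529.6 132.   34.5]
stud [590.5 123.9  30. ]
[509.96933525  43.48408217  45.29692128]
```

Emit:
apply_moves(
  motion=[
    {"x": 2, "y": -0.5, "z": 0, "yaw": 0, "grip": 0},
    {"x": 1.9, "y": -0.5, "z": 0, "yaw": 0, "grip": 0},
    {"x": 0, "y": 0, "z": 0.9, "yaw": 0, "grip": 0},
    {"x": 0, "y": 0, "z": 0.8, "yaw": 0, "grip": 0},
    {"x": 0, "y": 0, "z": 0.1, "yaw": 0, "grip": 0},
    {"x": 0, "y": 0, "z": 0, "yaw": 0, "grip": 0},
    {"x": 0, "y": 0, "z": 0, "yaw": 0, "grip": 0},
  ],
)

```text
time: 5.18
position: [549.1, 53.8, 27.1]
orientation: [-0.0, 1.0, 0.004, -0.0]
wrist_force: [1.4, -0.5, -2.9]
opening: 17.0
```

Emit:
apply_moves(
  motion=[
    {"x": 0.3, "y": 0, "z": 0, "yaw": 0, "grip": 0},
    {"x": 0.2, "y": 0, "z": 0, "yaw": 0, "grip": 0},
    {"x": 0.2, "y": 0, "z": 0, "yaw": 0, "grip": 0},
    {"x": 0, "y": 0, "z": 0, "yaw": 0, "grip": 0},
  ],
)

```text
time: 5.68
position: [556.6, 53.9, 27.3]
orientation: [-0.0, 1.0, 0.004, -0.0]
wrist_force: [-0.7, 0.1, -2.3]
opening: 17.3
```

Emit:
apply_moves(
  motion=[
    {"x": 0.1, "y": 0, "z": 0.1, "yaw": 0, "grip": 0},
    {"x": 0, "y": 0, "z": 0, "yaw": 0, "grip": 0},
    {"x": 0.1, "y": 0, "z": 0, "yaw": 0, "grip": 0},
    {"x": 0, "y": 0, "z": 0, "yaw": 0, "grip": 0},
  ],
)

```text
time: 6.18
position: [558.5, 53.9, 26.9]
orientation: [0.0, 1.0, 0.004, 0.0]
wrist_force: [-4.4, 0.3, 5.5]
opening: 17.2
```

Emit:
apply_moves(
  motion=[
    {"x": 0.1, "y": 0, "z": 0, "yaw": 0, "grip": 0},
    {"x": 0, "y": 0, "z": 0, "yaw": 0, "grip": 0},
    {"x": 0, "y": 0, "z": 0, "yaw": 0, "grip": 0},
  ],
)

```text
time: 6.55
position: [559.0, 53.9, 26.9]
orientation: [0.0, 1.0, 0.004, -0.0]
wrist_force: [-7.1, -0.8, 8.6]
opening: 17.4
```

```bash
python3 - <<'E'
from h import *
go(558,53.5,27,0.4); print(st()[0]['torque'])
E
```

```text
t 6.55 pos [559.   53.9  26.9] phi 0.5 F [-7.1 -0.8  8.6] op 17.4 q6 1.43
yaw 0.1 then cm x -0.10 y 0.04 z -0.01
[-0.05190818  1.55957515  0.01450045]
```

Emit:
apply_moves(
  motion=[
    {"x": 0.15, "y": 0, "z": 0, "yaw": 0, "grip": 0},
    {"x": 0, "y": 0, "z": 0, "yaw": 0, "grip": 0},
    {"x": 0.15, "y": 0, "z": 0, "yaw": 0, "grip": 0},
    {"x": 0, "y": 0, "z": 0, "yaw": 0, "grip": 0},
    {"x": 0, "y": 0, "z": 0, "yaw": 0, "grip": 0},
  ],
)

```text
time: 7.18
position: [559.4, 54.0, 27.0]
orientation: [0.0, 1.0, 0.004, -0.003]
wrist_force: [-21.7, -1.9, 21.4]
opening: 17.1
```

```bash
python3 - <<'E'
from h import *
import pickle
go(558,53.5,27,0.4); print(st()[0]['torque'])
w=shot('wrist','w4.png');pickle.dump(w,open('w4.pkl','wb'))
E
```

```text
t 7.17 pos [559.4  54.   27. ] phi 0.5 F [-21.7  -1.9  21.4] op 17.1 q6 1.43
yaw 0.1 then cm x -0.14 y 0.04 z -0.00
[-0.31332378  4.86834617  0.0122667 ]
```

View pics/w4.png

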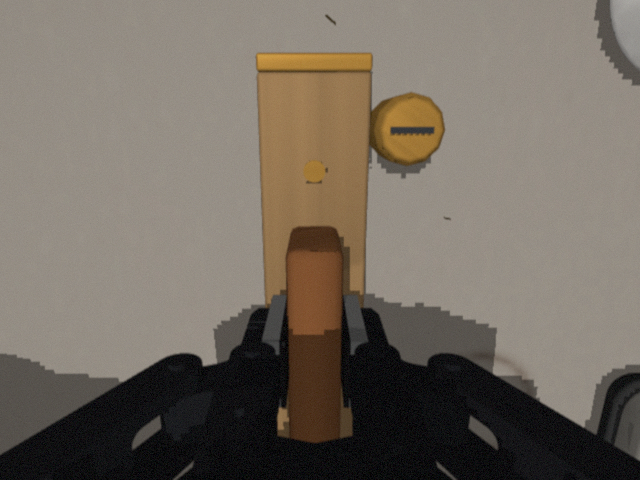

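The rule is pressed on the studs: about 22 N with almost no z-moment, so both studs are in contact. The left end reaches past the stud at (408,130). I'll relax the preload, release and rise, then turn towards the near cup.

Emit:
apply_moves(
  motion=[
    {"x": -0.15, "y": 0, "z": -0.1, "yaw": 0, "grip": 0},
    {"x": 0, "y": 0, "z": -0.05, "yaw": 0, "grip": 0},
    {"x": 0, "y": 0, "z": 0, "yaw": 0, "grip": 0},
  ],
)

```text
time: 7.6
position: [559.2, 54.0, 26.9]
orientation: [0.0, 1.0, 0.004, -0.002]
wrist_force: [-7.2, -1.5, 2.0]
opening: 17.0
```

Emit:
apply_moves(
  motion=[
    {"x": 0, "y": 0, "z": 0, "yaw": 0, "grip": 0.5},
    {"x": 0, "y": 0, "z": 0, "yaw": 0, "grip": 0.5},
    {"x": 0, "y": 0, "z": 0, "yaw": 0, "grip": 0.5},
    {"x": 0, "y": 0, "z": 0, "yaw": 0, "grip": 0.5},
  ],
)

```text
time: 8.1
position: [561.3, 53.9, 28.0]
orientation: [-0.0, 1.0, 0.004, 0.0]
wrist_force: [-0.3, 0.0, 0.3]
opening: 42.7
```

Emit:
apply_moves(
  motion=[
    {"x": 0, "y": 0, "z": -3, "yaw": 0, "grip": 0.5},
    {"x": 0, "y": 0, "z": -5, "yaw": 0, "grip": 1},
    {"x": 0, "y": 0, "z": -5, "yaw": -10.7, "grip": 1},
    {"x": 0, "y": 0, "z": 0, "yaw": -10.7, "grip": 1},
    {"x": 0, "y": 0, "z": 0, "yaw": -10.7, "grip": 1},
    {"x": 0, "y": 0, "z": 0, "yaw": -10.7, "grip": 1},
    {"x": 0, "y": 0, "z": 0, "yaw": -10.7, "grip": 1},
    {"x": 0, "y": 0, "z": 0, "yaw": -10.7, "grip": 1},
  ],
)

```text
time: 9.1
position: [561.1, 53.9, 157.9]
orientation: [0.0, 0.843, 0.538, 0.0]
wrist_force: [-0.6, -0.2, 0.3]
opening: 85.4
```

Emit:
apply_moves(
  motion=[
    {"x": 0, "y": 0, "z": 0, "yaw": -10.7, "grip": 1},
    {"x": 0, "y": 0, "z": 0, "yaw": -10.7, "grip": 1},
    {"x": 0, "y": 0, "z": 0, "yaw": 0, "grip": 1},
  ],
)

```text
time: 9.48
position: [561.1, 53.9, 157.8]
orientation: [0.0, 0.731, 0.682, 0.0]
wrist_force: [-0.4, -0.4, 0.3]
opening: 85.4
```

```bash
python3 - <<'E'
from h import *
go(462,229.5,157,86.6)
E
```

```text
t 9.47 pos [561.1  53.9 157.8] phi 86.02 F [-0.4 -0.4  0.3] op 85.4 q6 -0.07
yaw -0.58 then cm x 16.94 y -10.93 z 0.08
```

Emit:
apply_moves(
  motion=[
    {"x": 4.2, "y": -2.7, "z": 0, "yaw": 0, "grip": 1},
    {"x": 4.2, "y": -2.7, "z": 0, "yaw": 0, "grip": 1},
    {"x": 4.2, "y": -2.7, "z": 0, "yaw": 0, "grip": 1},
    {"x": 4.2, "y": -2.7, "z": 0, "yaw": 0, "grip": 1},
    {"x": 0, "y": 0, "z": 0, "yaw": 0, "grip": 1},
    {"x": 0, "y": 0, "z": 0, "yaw": 0, "grip": 1},
  ],
)

```text
time: 10.22
position: [465.0, 228.8, 157.9]
orientation: [0.0, 0.732, 0.682, 0.0]
wrist_force: [0.2, -0.2, -0.2]
opening: 85.3
```

```bash
python3 - <<'E'
from h import *
import pickle
go(462,229.5,157,86.6)
w=shot('wrist','w5.png');pickle.dump(w,open('w5.pkl','wb'))
E
```

```text
t 10.22 pos [465.  228.8 157.9] phi 85.95 F [ 0.2 -0.2 -0.2] op 85.3 q6 0.28
yaw -0.65 then cm x 0.05 y -0.30 z 0.09
```

View pics/w5.png

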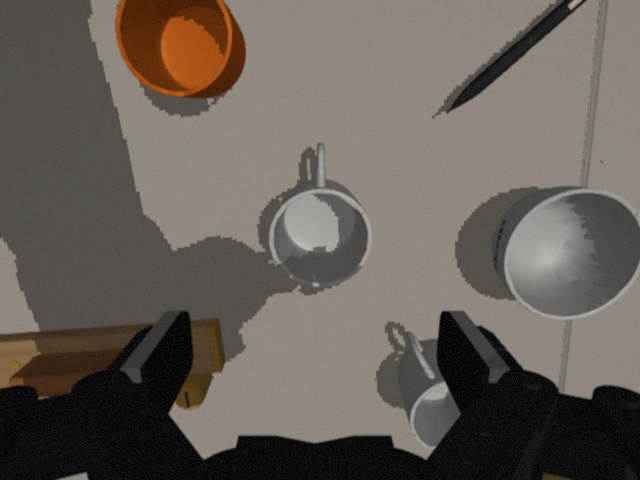

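The wrist view shows the white cup's rim centre at (320,238) with its handle up at (321,145). The bowl at (570,255) and the orange cup (180,45) are off to the sides.

```bash
python3 - <<'E'
from h import *
import pickle
c=pickle.load(open('w5.pkl','rb'))
a=ray(c,320.5,238,60);print('cup',a,'diam',np.hypot(*(ray(c,270,238,60)-ray(c,371,238,60))[:2]))
b=ray(c,321,150,48);print('handle',b,np.degrees(np.arctan2(*(b-a)[1::-1])))
print('bowl rim',ray(c,505,250,52).round(0),'cup1',ray(c,430,415,60).round(0))
go(a[0],a[1],19,86)
E
```

```text
cup [462.08647583 233.77686138  60.        ] diam 60.79651541882242
handle [411.2005096  237.66291554  48.        ] 175.6329184183111
bowl rim [480. 349.  52.] cup1 [594. 300.  60.]
t 10.28 pos [465.2 228.4 157.9] phi 85.94 F [-0.5  1.1  0.2] op 85.4 q6 0.27
yaw -0.06 then cm x 0.51 y -0.35 z 13.89
```

Emit:
apply_moves(
  motion=[
    {"x": 0.3, "y": -0.35, "z": 2, "yaw": 0, "grip": 1},
    {"x": 0, "y": 0, "z": 4, "yaw": 0, "grip": 1},
    {"x": 0, "y": 0, "z": 4, "yaw": 0, "grip": 1},
    {"x": 0, "y": 0, "z": 3.9, "yaw": 0, "grip": 1},
    {"x": 0, "y": 0, "z": 0, "yaw": 0, "grip": 0.9},
    {"x": 0, "y": 0, "z": 0, "yaw": 0, "grip": 0.8},
    {"x": 0, "y": 0, "z": 0, "yaw": 0, "grip": 0.6},
    {"x": 0, "y": 0, "z": 0, "yaw": 0, "grip": 0.6},
  ],
  newtons=30,
)

```text
time: 11.28
position: [462.9, 232.4, 20.6]
orientation: [0.001, 0.731, 0.683, 0.001]
wrist_force: [-0.6, -0.5, 7.6]
opening: 61.3
```

Emit:
apply_moves(
  motion=[
    {"x": 0, "y": 0, "z": 0, "yaw": 0, "grip": 0.4},
    {"x": 0, "y": 0, "z": 0, "yaw": 0, "grip": 0.4},
    {"x": 0, "y": 0, "z": 0, "yaw": 0, "grip": 0.4},
    {"x": 0, "y": 0, "z": -2, "yaw": 0, "grip": 0.4},
    {"x": 0, "y": 0, "z": -4, "yaw": 0, "grip": 0.4},
    {"x": 0, "y": 0, "z": 0, "yaw": 0, "grip": 0.4},
  ],
)

```text
time: 12.02
position: [463.8, 232.7, 82.4]
orientation: [0.002, 0.731, 0.683, 0.003]
wrist_force: [0.7, -0.2, -2.1]
opening: 60.8
```

```bash
python3 - <<'E'
from h import *
import pickle
go(497,-27,78,90)
w=shot('wrist','w6.png');pickle.dump(w,open('w6.pkl','wb'))
c=shot('side','s2.png')
E
```

```text
t 12.03 pos [463.8 232.7  82.4] phi 86.09 F [ 0.7 -0.2 -2.1] op 60.8 q6 0.28
yaw -3.91 then cm x -25.97 y 3.32 z 0.44
```

View pics/w6.png

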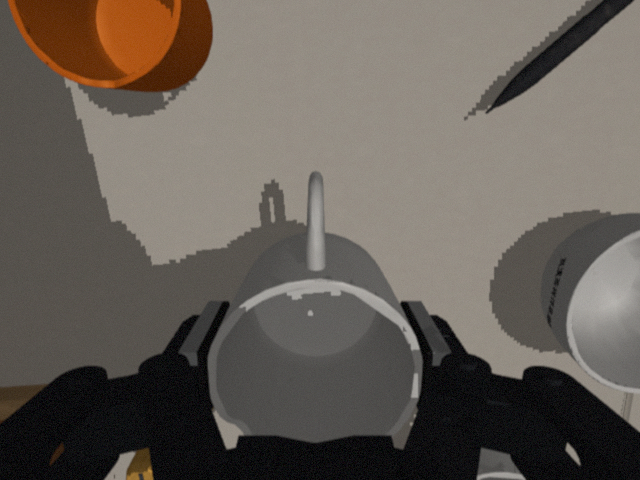

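```bash
python3 - <<'E'
from h import *
import pickle
c=pickle.load(open('w6.pkl','rb'));p=st()[0]['position']
for r in (279,283): print((ray(c,316,r,122)-p).round(1))
print('sides',(ray(c,210,360,122)-p).round(1),(ray(c,421,360,122)-p).round(1))
c=shot('top');hsv=cv2.cvtColor(c['frame'],cv2.COLOR_RGB2HSV)
m=((hsv[...,1]>90)&(hsv[...,2]>60)).astype(np.uint8);m[:,:270]=0;m[:,420:]=0;m[:205]=0;m[320:]=0
n,l,s,ce=cv2.connectedComponentsWithStats(m)
for i in range(1,n):
  if s[i,4]>25:
    w=np.array([ray(c,*q,16)[:2] for q in np.argwhere(l==i)[:,::-1]],np.float32);print(s[i],ce[i],cv2.minAreaRect(w))
E
```

```text
[-28.6   3.9  43. ]
[-27.5   3.9  43. ]
sides [ -6.2 -27.6  43. ] [-2.  31.9 43. ]
[270 214  68  23 984] [304.12906504 227.92073171] ((570.4487915039062, 47.13896560668945), (63.19576644897461, 199.18270874023438), 0.31278473138809204)
[270 293   9  23 112] [272.75       304.19642857] ((337.7303771972656, 140.91493225097656), (67.64168548583984, 21.500547409057617), 10.308723449707031)
[367 293  53  21 378] [398.82539683 303.35978836] ((343.7950744628906, -214.74107360839844), (159.82994079589844, 32.10854721069336), 68.76038360595703)
```

Emit:
apply_moves(
  motion=[
    {"x": 0, "y": 0, "z": 0, "yaw": -3.9, "grip": 0.4},
    {"x": -5.2, "y": 0.5, "z": 0, "yaw": 0, "grip": 0.4},
    {"x": -5.2, "y": 0.5, "z": 0, "yaw": 0, "grip": 0.4},
    {"x": -5.2, "y": 0.5, "z": 0, "yaw": 0, "grip": 0.4},
    {"x": -5.2, "y": 0.5, "z": 0, "yaw": 0, "grip": 0.4},
    {"x": -5.2, "y": 0.5, "z": 0, "yaw": 0, "grip": 0.4},
    {"x": 0, "y": 0, "z": 0, "yaw": 0, "grip": 0.4},
    {"x": 0, "y": 0, "z": 0, "yaw": 0, "grip": 0.4},
  ],
)

```text
time: 13.18
position: [485.6, -27.4, 77.7]
orientation: [-0.001, 0.707, 0.707, -0.0]
wrist_force: [0.7, -0.1, -0.4]
opening: 61.0
```

```bash
python3 - <<'E'
from h import *
go(495,-26.5,21,90)
E
```

```text
t 13.18 pos [485.6 -27.4  77.7] phi 89.95 F [ 0.7 -0.1 -0.4] op 61.0 q6 -0.33
yaw -0.05 then cm x 0.09 y 0.94 z 5.67
```

Emit:
apply_moves(
  motion=[
    {"x": 0, "y": 1.0, "z": 0, "yaw": 0, "grip": 0.4},
    {"x": 0, "y": 0, "z": 2.5, "yaw": 0, "grip": 0.4},
    {"x": 0, "y": 0, "z": 2, "yaw": 0, "grip": 0.4},
    {"x": 0, "y": 0, "z": 0.8, "yaw": 0, "grip": 0.4},
    {"x": 0, "y": 0, "z": 0.2, "yaw": 0, "grip": 0.4},
    {"x": 0, "y": 0, "z": 0, "yaw": 0, "grip": 0.4},
    {"x": 0, "y": 0, "z": 0, "yaw": 0, "grip": 0.4},
  ],
)

```text
time: 14.05
position: [497.0, -28.0, 24.6]
orientation: [0.001, 0.707, 0.707, 0.0]
wrist_force: [0.1, -0.1, -0.3]
opening: 60.7
```

Emit:
apply_moves(
  motion=[
    {"x": 0, "y": 0, "z": 0.1, "yaw": 0, "grip": 0.4},
    {"x": 0, "y": 0, "z": 0, "yaw": 0, "grip": 0.4},
    {"x": 0, "y": 0, "z": 0, "yaw": 0, "grip": 0.4},
  ],
)

```text
time: 14.42
position: [496.4, -27.9, 22.9]
orientation: [0.0, 0.707, 0.707, 0.0]
wrist_force: [-0.1, -0.3, -1.4]
opening: 60.5
```

Emit:
apply_moves(
  motion=[
    {"x": 0, "y": 0, "z": 0.15, "yaw": 0, "grip": 0.4},
    {"x": 0, "y": 0, "z": 0, "yaw": 0, "grip": 0.4},
    {"x": 0, "y": 0, "z": 0, "yaw": 0, "grip": 0.4},
  ],
)

```text
time: 14.8
position: [496.4, -27.8, 21.3]
orientation: [-0.0, 0.707, 0.707, 0.0]
wrist_force: [-0.8, -1.0, -0.8]
opening: 61.1
```

Emit:
apply_moves(
  motion=[
    {"x": 0, "y": 0.3, "z": 0.1, "yaw": 0, "grip": 0.4},
    {"x": 0, "y": 0.1, "z": 0, "yaw": 0, "grip": 0.4},
    {"x": 0, "y": 0, "z": 0, "yaw": 0, "grip": 0.4},
    {"x": 0, "y": 0, "z": 0, "yaw": 0, "grip": 0.4},
  ],
)

```text
time: 15.3
position: [500.6, -27.9, 20.7]
orientation: [0.0, 0.707, 0.707, 0.0]
wrist_force: [-1.7, 0.7, 5.9]
opening: 60.7
```

Emit:
apply_moves(
  motion=[
    {"x": 0, "y": 0.15, "z": -0.05, "yaw": 0, "grip": 0.4},
    {"x": 0, "y": 0, "z": 0, "yaw": 0, "grip": 0.4},
    {"x": 0, "y": 0, "z": 0, "yaw": 0, "grip": 0.4},
  ],
)

```text
time: 15.68
position: [501.9, -27.8, 20.7]
orientation: [0.0, 0.707, 0.707, 0.0]
wrist_force: [0.3, -0.5, -0.9]
opening: 60.6
```

Emit:
apply_moves(
  motion=[
    {"x": 0, "y": 0.15, "z": 0, "yaw": 0, "grip": 0.4},
    {"x": 0, "y": 0, "z": 0, "yaw": 0, "grip": 0.4},
    {"x": 0, "y": 0, "z": 0, "yaw": 0, "grip": 0.4},
  ],
)

```text
time: 16.05
position: [503.4, -27.8, 20.7]
orientation: [-0.0, 0.707, 0.707, 0.0]
wrist_force: [0.5, -0.6, 0.5]
opening: 61.1
```

Emit:
apply_moves(
  motion=[
    {"x": 0, "y": 0.1, "z": 0, "yaw": 0, "grip": 0.4},
    {"x": 0, "y": 0, "z": 0, "yaw": 0, "grip": 0.4},
    {"x": 0, "y": 0, "z": 0, "yaw": 0, "grip": 0.4},
  ],
)

```text
time: 16.42
position: [504.4, -27.8, 20.7]
orientation: [-0.0, 0.707, 0.707, 0.0]
wrist_force: [-1.0, 0.2, -0.4]
opening: 60.6
```

Emit:
apply_moves(
  motion=[
    {"x": 0, "y": 0.1, "z": 0, "yaw": 0, "grip": 0.4},
    {"x": 0, "y": 0, "z": 0, "yaw": 0, "grip": 0.4},
    {"x": 0, "y": 0, "z": 0, "yaw": 0, "grip": 0.4},
  ],
)

```text
time: 16.8
position: [505.5, -27.8, 20.7]
orientation: [0.0, 0.707, 0.707, 0.0]
wrist_force: [-0.0, 1.0, -0.8]
opening: 60.9
```

Emit:
apply_moves(
  motion=[
    {"x": 0, "y": 0.1, "z": 0, "yaw": 0, "grip": 0.4},
    {"x": 0, "y": 0, "z": 0, "yaw": 0, "grip": 0.4},
    {"x": 0, "y": 0, "z": 0, "yaw": 0, "grip": 0.4},
  ],
)

```text
time: 17.18
position: [506.4, -27.8, 20.7]
orientation: [-0.0, 0.707, 0.707, 0.0]
wrist_force: [-0.7, -0.5, -1.2]
opening: 60.6
```

Emit:
apply_moves(
  motion=[
    {"x": 0, "y": 0.1, "z": 0, "yaw": 0, "grip": 0.4},
    {"x": 0, "y": 0, "z": 0, "yaw": 0, "grip": 0.4},
    {"x": 0, "y": 0, "z": 0, "yaw": 0, "grip": 0.4},
  ],
)

```text
time: 17.55
position: [507.4, -27.8, 20.7]
orientation: [-0.0, 0.707, 0.707, 0.0]
wrist_force: [0.5, -0.0, -1.2]
opening: 61.1
```

Emit:
apply_moves(
  motion=[
    {"x": 0, "y": 0.1, "z": 0, "yaw": 0, "grip": 0.4},
    {"x": 0, "y": 0, "z": 0, "yaw": 0, "grip": 0.4},
    {"x": 0, "y": 0, "z": 0, "yaw": 0, "grip": 0.4},
  ],
)

```text
time: 17.92
position: [508.4, -27.8, 20.7]
orientation: [-0.0, 0.707, 0.707, 0.0]
wrist_force: [-0.0, 0.0, -1.0]
opening: 61.1
```

Emit:
apply_moves(
  motion=[
    {"x": 0, "y": 0.1, "z": 0, "yaw": 0, "grip": 0.4},
    {"x": 0, "y": 0, "z": 0, "yaw": 0, "grip": 0.4},
    {"x": 0, "y": 0, "z": 0, "yaw": 0, "grip": 0.4},
  ],
)

```text
time: 18.3
position: [509.5, -27.8, 20.8]
orientation: [0.0, 0.707, 0.707, 0.0]
wrist_force: [-0.3, 1.1, -0.1]
opening: 60.9
```

```bash
python3 - <<'E'
from h import *
go(507,-27.8,21,90);print(st()[0]['torque'])
shot('side','s3.png')
c=shot('side');f=c['frame'];u,v=map(int,proj(c,(530,-20,20)));print(u,v)
cv2.imwrite('pics/s3c.png',cv2.resize(f[v-60:v+50,u-75:u+75],None,fx=5,fy=5,interpolation=cv2.INTER_CUBIC)[:,:,::-1])
E
```

```text
t 18.3 pos [509.5 -27.8  20.8] phi 89.99 F [-0.3  1.1 -0.1] op 60.9 q6 -0.31
yaw -0.01 then cm x 0.00 y -0.25 z -0.02
[-0.03561944 -0.07457799 -0.02333675]
316 256
```

View pics/s3c.png

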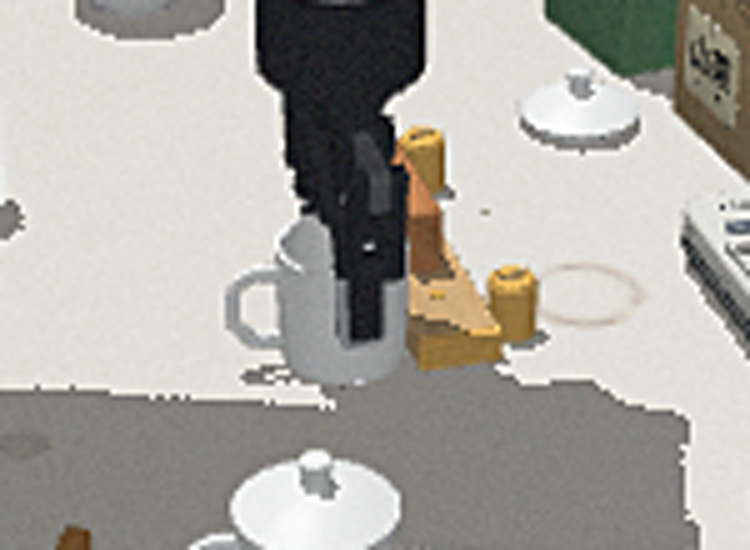

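The view shows the cup right beside the rule's edge, and the rule on both studs. There is no contact force yet, so I'll keep inching.

Emit:
apply_moves(
  motion=[
    {"x": 0, "y": 0.1, "z": 0, "yaw": 0, "grip": 0.4},
    {"x": 0, "y": 0, "z": 0, "yaw": 0, "grip": 0.4},
    {"x": 0, "y": 0, "z": 0, "yaw": 0, "grip": 0.4},
  ],
)

```text
time: 18.77
position: [510.3, -27.8, 20.8]
orientation: [-0.0, 0.707, 0.707, -0.0]
wrist_force: [-1.0, 0.8, 0.9]
opening: 61.1
```

Emit:
apply_moves(
  motion=[
    {"x": 0, "y": 0.1, "z": 0, "yaw": 0, "grip": 0.4},
    {"x": 0, "y": 0, "z": 0, "yaw": 0, "grip": 0.4},
    {"x": 0, "y": 0, "z": 0, "yaw": 0, "grip": 0.4},
  ],
)

```text
time: 19.15
position: [510.9, -27.8, 21.0]
orientation: [-0.0, 0.707, 0.707, -0.0]
wrist_force: [-6.3, 0.3, 5.4]
opening: 60.6
```

Emit:
apply_moves(
  motion=[
    {"x": 0, "y": 0.1, "z": 0, "yaw": 0, "grip": 0.4},
    {"x": 0, "y": 0, "z": 0, "yaw": 0, "grip": 0.4},
    {"x": 0, "y": 0, "z": 0, "yaw": 0, "grip": 0.4},
  ],
)

```text
time: 19.52
position: [511.5, -27.8, 21.2]
orientation: [-0.001, 0.707, 0.707, -0.001]
wrist_force: [-9.7, -0.2, 10.7]
opening: 61.1
```

Emit:
apply_moves(
  motion=[
    {"x": 0, "y": -0.12, "z": 0, "yaw": 0, "grip": 0.4},
    {"x": 0, "y": 0, "z": 0, "yaw": 0, "grip": 0.4},
    {"x": 0, "y": 0, "z": 0, "yaw": 0, "grip": 0.4},
  ],
)

```text
time: 19.9
position: [510.9, -27.9, 21.0]
orientation: [-0.0, 0.707, 0.707, -0.0]
wrist_force: [-5.9, 0.1, 5.9]
opening: 60.7
```

Emit:
apply_moves(
  motion=[
    {"x": 0, "y": 0, "z": 0, "yaw": 0, "grip": 0.8},
    {"x": 0, "y": 0, "z": 0, "yaw": 0, "grip": 0.9},
    {"x": 0, "y": 0, "z": 0, "yaw": 0, "grip": 1},
    {"x": 0, "y": 0, "z": 0, "yaw": 0, "grip": 1},
  ],
)

```text
time: 20.4
position: [511.3, -27.9, 20.8]
orientation: [0.0, 0.707, 0.707, 0.0]
wrist_force: [0.4, -0.3, -0.0]
opening: 85.2
```

Emit:
apply_moves(
  motion=[
    {"x": 0, "y": 0, "z": -3, "yaw": 0, "grip": 1},
    {"x": 0, "y": 0, "z": -5, "yaw": 0, "grip": 1},
    {"x": 0, "y": 0, "z": -5.5, "yaw": 0, "grip": 1},
    {"x": 0, "y": 0, "z": 0, "yaw": -9, "grip": 1},
    {"x": 0, "y": 0, "z": 0, "yaw": -9, "grip": 1},
    {"x": 0, "y": 0, "z": 0, "yaw": -9, "grip": 1},
  ],
)

```text
time: 21.15
position: [511.3, -27.9, 155.9]
orientation: [0.0, 0.52, 0.854, 0.0]
wrist_force: [0.2, 0.3, -0.1]
opening: 85.2
```

```bash
python3 - <<'E'
from h import *
go(594,316,157,117.2)
E
```

```text
t 21.15 pos [511.3 -27.9 155.9] phi 117.29 F [ 0.2  0.3 -0.1] op 85.2 q6 -0.79
yaw 0.09 then cm x 26.80 y 23.07 z -0.11
```

Emit:
apply_moves(
  motion=[
    {"x": 4.4, "y": 3.8, "z": 0, "yaw": 0, "grip": 1},
    {"x": 4.4, "y": 3.8, "z": 0, "yaw": 0, "grip": 1},
    {"x": 4.4, "y": 3.8, "z": 0, "yaw": 0, "grip": 1},
    {"x": 4.4, "y": 3.8, "z": 0, "yaw": 0, "grip": 1},
    {"x": 4.4, "y": 3.8, "z": 0, "yaw": 0, "grip": 1},
    {"x": 4.4, "y": 3.8, "z": 0, "yaw": 0, "grip": 1},
    {"x": 0, "y": 0, "z": 0, "yaw": 0, "grip": 1},
    {"x": 0, "y": 0, "z": 0, "yaw": 0, "grip": 1},
  ],
)

```text
time: 22.15
position: [594.4, 310.8, 155.4]
orientation: [-0.0, 0.522, 0.853, -0.0]
wrist_force: [-0.3, -0.5, 0.5]
opening: 85.6
```

```bash
python3 - <<'E'
from h import *
import pickle
go(594,316,157,117.2)
w=shot('wrist');pickle.dump(w,open('w7.pkl','wb'))
t=shot('top');pickle.dump(t,open('top3.pkl','wb'))
A=cv2.resize(w['frame'],(480,360));B=np.zeros((360,320,3),np.uint8)
B=cv2.resize(t['frame'][205:265,265:345],(320,240),interpolation=cv2.INTER_CUBIC)
B=np.vstack([B,np.zeros((120,320,3),np.uint8)])
cv2.imwrite('pics/w7.png',np.hstack([A,B])[:,:,::-1])
E
```

```text
t 22.15 pos [594.4 310.8 155.4] phi 117.02 F [-0.3 -0.5  0.5] op 85.6 q6 -0.18
yaw -0.18 then cm x 0.48 y 0.21 z -0.16
```

View pics/w7.png

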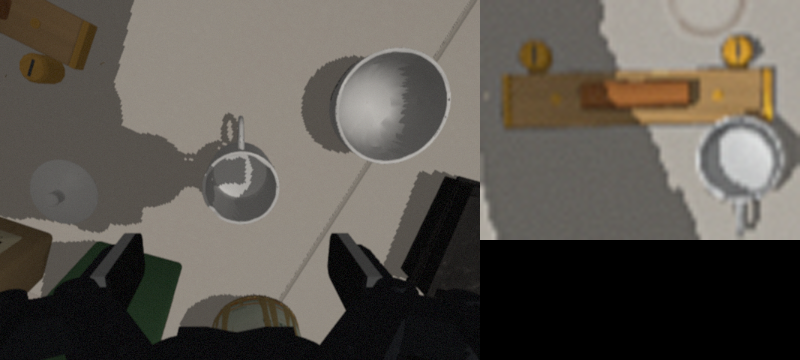

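The left part shows cup 1's rim at full-frame (321,248) with its handle straight up in the image, so the jaw angle is right. The right part shows the placed cup at the rule opposite the right stud. The tall box at lower left needs a clearance check.

```bash
python3 - <<'E'
from h import *
import pickle
c=pickle.load(open('w7.pkl','rb'));t=pickle.load(open('top3.pkl','rb'))
a=ray(c,321.3,248,60);print('cup',a,'h',ray(c,321,162,48))
go(a[0],a[1],20,117)
for q in [(222,178),(200,132),(245,172),(193,178)]:
  print(q,[ray(t,*q,z)[:2].round(0) for z in (0,130)])
print('stud R',ray(t,328.8,217.4,30),'L',ray(t,278.6,218.7,30),'cup',ray(t,330,245,60))
g=cv2.cvtColor(t['frame'],cv2.COLOR_RGB2HSV);m=((g[...,1]<40)&(g[...,2]>175)).astype(np.uint8);
s=m[230:258,316:345];print(np.argwhere(s)[:,::-1].min(0)+[316,230],np.argwhere(s)[:,::-1].max(0)+[316,230])
E
```

```text
cup [594.61360815 316.44758085  60.        ] h [550.36175044 293.66902276  48.        ]
t 22.25 pos [594.7 309.9 156.1] phi 116.93 F [-0.2 -0.4 -0.1] op 85.4 q6 -0.18
yaw -0.07 then cm x 0.59 y 0.29 z 13.61
(222, 178) [array([719., 294.]), array([692., 264.])]
(200, 132) [array([862., 361.]), array([821., 325.])]
(245, 172) [array([736., 224.]), array([707., 201.])]
(193, 178) [array([720., 382.]), array([693., 344.])]
stud R [590.53727007 -28.13412694  30.        ] L [588.83412334 119.61145182  30.        ] cup [507.58293622 -30.10865482  60.        ]
[317 234] [344 257]
```

Emit:
apply_moves(
  motion=[
    {"x": 0.45, "y": 0.3, "z": 2, "yaw": 0, "grip": 1},
    {"x": 0, "y": 0, "z": 4, "yaw": 0, "grip": 1},
    {"x": 0, "y": 0, "z": 4, "yaw": 0, "grip": 1},
    {"x": 0, "y": 0, "z": 3.5, "yaw": 0, "grip": 1},
    {"x": 0, "y": 0, "z": 0, "yaw": 0, "grip": 0.9},
    {"x": 0, "y": 0, "z": 0, "yaw": 0, "grip": 0.8},
    {"x": 0, "y": 0, "z": 0, "yaw": 0, "grip": 0.6},
    {"x": 0, "y": 0, "z": 0, "yaw": 0, "grip": 0.4},
  ],
  newtons=30,
)

```text
time: 23.25
position: [596.7, 316.6, 23.1]
orientation: [0.001, 0.523, 0.853, 0.001]
wrist_force: [0.4, -0.8, 7.1]
opening: 60.7
```

Emit:
apply_moves(
  motion=[
    {"x": 0, "y": 0, "z": 0, "yaw": 0, "grip": 0.4},
    {"x": 0, "y": 0, "z": 0, "yaw": 0, "grip": 0.4},
    {"x": 0, "y": 0, "z": 0, "yaw": 0, "grip": 0.4},
    {"x": 0, "y": 0, "z": -3, "yaw": 0, "grip": 0.4},
    {"x": 0, "y": 0, "z": -5, "yaw": 0, "grip": 0.4},
    {"x": 0, "y": 0, "z": 0, "yaw": 9, "grip": 0.4},
    {"x": 0, "y": 0, "z": 0, "yaw": 9, "grip": 0.4},
    {"x": 0, "y": 0, "z": 0, "yaw": 9, "grip": 0.4},
  ],
)

```text
time: 24.25
position: [595.4, 316.4, 101.5]
orientation: [0.0, 0.709, 0.705, 0.0]
wrist_force: [1.0, 1.0, -1.2]
opening: 60.9
```

```bash
python3 - <<'E'
from h import *
go(492,122.5,100,90)
E
```

```text
t 24.25 pos [595.4 316.4 101.5] phi 89.69 F [ 1.   1.  -1.2] op 60.9 q6 0.3
yaw -0.31 then cm x -19.39 y -10.34 z 0.15
```

Emit:
apply_moves(
  motion=[
    {"x": -4.8, "y": -2.6, "z": 0, "yaw": 0, "grip": 0.4},
    {"x": -4.8, "y": -2.6, "z": 0, "yaw": 0, "grip": 0.4},
    {"x": -4.8, "y": -2.6, "z": 0, "yaw": 0, "grip": 0.4},
    {"x": -4.8, "y": -2.4, "z": 0, "yaw": -0.3, "grip": 0.4},
    {"x": 0, "y": 0, "z": 0, "yaw": 0, "grip": 0.4},
    {"x": 0, "y": 0, "z": 0, "yaw": 0, "grip": 0.4},
    {"x": 0, "y": 0, "z": 0, "yaw": 0, "grip": 0.4},
  ],
)

```text
time: 25.12
position: [493.7, 125.1, 101.1]
orientation: [0.0, 0.705, 0.709, 0.0]
wrist_force: [-0.2, -0.3, -1.0]
opening: 61.0
```

```bash
python3 - <<'E'
from h import *
go(498,122.5,25,90)
E
```

```text
t 25.12 pos [493.7 125.1 101.1] phi 90.35 F [-0.2 -0.3 -1. ] op 61.0 q6 -0.02
yaw 0.35 then cm x -0.26 y 0.43 z 7.61
```

Emit:
apply_moves(
  motion=[
    {"x": -0.26, "y": 0.4, "z": 2.5, "yaw": 0.3, "grip": 0.4},
    {"x": 0, "y": 0, "z": 3, "yaw": 0, "grip": 0.4},
    {"x": 0, "y": 0, "z": 1.8, "yaw": 0, "grip": 0.4},
    {"x": 0, "y": 0, "z": 0.5, "yaw": 0, "grip": 0.4},
    {"x": 0, "y": 0, "z": 0, "yaw": 0, "grip": 0.4},
    {"x": 0, "y": 0, "z": 0, "yaw": 0, "grip": 0.4},
  ],
)

```text
time: 25.88
position: [497.7, 121.9, 23.4]
orientation: [0.0, 0.707, 0.707, 0.0]
wrist_force: [1.1, 0.4, -0.3]
opening: 60.5
```

Emit:
apply_moves(
  motion=[
    {"x": 0, "y": 0.2, "z": 0.1, "yaw": 0, "grip": 0.4},
    {"x": 0, "y": 0, "z": 0, "yaw": 0, "grip": 0.4},
    {"x": 0, "y": 0, "z": 0, "yaw": 0, "grip": 0.4},
  ],
)

```text
time: 26.25
position: [499.3, 121.9, 23.4]
orientation: [-0.0, 0.707, 0.707, 0.0]
wrist_force: [-8.3, 0.7, 13.9]
opening: 61.2
```

Emit:
apply_moves(
  motion=[
    {"x": 0.06, "y": 0.1, "z": -0.12, "yaw": 0, "grip": 0.4},
    {"x": 0, "y": 0.1, "z": 0, "yaw": 0, "grip": 0.4},
    {"x": 0, "y": 0, "z": 0, "yaw": 0, "grip": 0.4},
    {"x": 0, "y": 0, "z": 0, "yaw": 0, "grip": 0.4},
  ],
)

```text
time: 26.75
position: [501.3, 122.3, 23.1]
orientation: [0.0, 0.707, 0.707, 0.0]
wrist_force: [-0.8, 0.6, 2.9]
opening: 61.2
```

Emit:
apply_moves(
  motion=[
    {"x": 0, "y": 0.1, "z": 0, "yaw": 0, "grip": 0.4},
    {"x": 0, "y": 0.1, "z": 0, "yaw": 0, "grip": 0.4},
    {"x": 0, "y": 0, "z": 0, "yaw": 0, "grip": 0.4},
    {"x": 0, "y": 0, "z": 0, "yaw": 0, "grip": 0.4},
  ],
)

```text
time: 27.25
position: [503.2, 122.3, 23.1]
orientation: [0.0, 0.707, 0.707, 0.0]
wrist_force: [-2.0, -0.3, 5.9]
opening: 61.1
```

Emit:
apply_moves(
  motion=[
    {"x": 0, "y": 0.1, "z": 0, "yaw": 0, "grip": 0.4},
    {"x": 0, "y": 0.1, "z": 0, "yaw": 0, "grip": 0.4},
    {"x": 0, "y": 0, "z": 0, "yaw": 0, "grip": 0.4},
    {"x": 0, "y": 0, "z": 0, "yaw": 0, "grip": 0.4},
  ],
)

```text
time: 27.75
position: [505.2, 122.3, 23.2]
orientation: [0.0, 0.707, 0.707, 0.0]
wrist_force: [-3.4, -1.0, 6.3]
opening: 61.2
```

Emit:
apply_moves(
  motion=[
    {"x": 0, "y": 0.1, "z": -0.04, "yaw": 0, "grip": 0.4},
    {"x": 0, "y": 0, "z": 0, "yaw": 0, "grip": 0.4},
    {"x": 0, "y": 0, "z": 0, "yaw": 0, "grip": 0.4},
  ],
)

```text
time: 28.12
position: [506.1, 122.3, 23.2]
orientation: [-0.0, 0.707, 0.707, 0.0]
wrist_force: [0.1, -0.1, 0.9]
opening: 60.7
```

Emit:
apply_moves(
  motion=[
    {"x": 0, "y": 0.1, "z": 0, "yaw": 0, "grip": 0.4},
    {"x": 0, "y": 0, "z": 0, "yaw": 0, "grip": 0.4},
    {"x": 0, "y": 0, "z": 0, "yaw": 0, "grip": 0.4},
  ],
)

```text
time: 28.5
position: [507.2, 122.3, 23.3]
orientation: [-0.0, 0.707, 0.707, 0.0]
wrist_force: [0.4, -0.0, -0.9]
opening: 60.8
```

Emit:
apply_moves(
  motion=[
    {"x": 0, "y": 0.1, "z": 0, "yaw": 0, "grip": 0.4},
    {"x": 0, "y": 0, "z": 0, "yaw": 0, "grip": 0.4},
    {"x": 0, "y": 0, "z": 0, "yaw": 0, "grip": 0.4},
  ],
)

```text
time: 28.88
position: [508.1, 122.3, 23.3]
orientation: [-0.0, 0.707, 0.707, 0.0]
wrist_force: [-0.0, -0.7, -1.0]
opening: 60.7
```

Emit:
apply_moves(
  motion=[
    {"x": 0, "y": 0.1, "z": 0, "yaw": 0, "grip": 0.4},
    {"x": 0, "y": 0, "z": 0, "yaw": 0, "grip": 0.4},
    {"x": 0, "y": 0, "z": 0, "yaw": 0, "grip": 0.4},
  ],
)

```text
time: 29.25
position: [509.0, 122.3, 23.4]
orientation: [-0.0, 0.707, 0.707, -0.0]
wrist_force: [-2.3, 0.3, -0.6]
opening: 61.2
```

Emit:
apply_moves(
  motion=[
    {"x": 0, "y": 0.1, "z": 0, "yaw": 0, "grip": 0.4},
    {"x": 0, "y": 0, "z": 0, "yaw": 0, "grip": 0.4},
    {"x": 0, "y": 0, "z": 0, "yaw": 0, "grip": 0.4},
  ],
)

```text
time: 29.62
position: [509.6, 122.3, 23.5]
orientation: [-0.0, 0.707, 0.707, -0.0]
wrist_force: [-6.0, 0.6, 5.7]
opening: 61.1
```

Emit:
apply_moves(
  motion=[
    {"x": 0, "y": 0.1, "z": 0, "yaw": 0, "grip": 0.4},
    {"x": 0, "y": 0, "z": 0, "yaw": 0, "grip": 0.4},
    {"x": 0, "y": 0, "z": 0, "yaw": 0, "grip": 0.4},
  ],
)

```text
time: 30.0
position: [510.1, 122.3, 23.7]
orientation: [-0.001, 0.707, 0.707, -0.001]
wrist_force: [-9.6, -0.3, 9.9]
opening: 61.1
```

Emit:
apply_moves(
  motion=[
    {"x": 0, "y": -0.12, "z": 0.04, "yaw": 0, "grip": 0.4},
    {"x": 0, "y": 0, "z": 0, "yaw": 0, "grip": 0.4},
    {"x": 0, "y": 0, "z": 0, "yaw": 0, "grip": 0.4},
  ],
)

```text
time: 30.38
position: [509.6, 122.3, 23.5]
orientation: [-0.0, 0.707, 0.707, -0.0]
wrist_force: [-7.6, -0.0, 8.6]
opening: 60.8
```

Emit:
apply_moves(
  motion=[
    {"x": 0, "y": 0, "z": 0, "yaw": 0, "grip": 0.8},
    {"x": 0, "y": 0, "z": 0, "yaw": 0, "grip": 0.9},
    {"x": 0, "y": 0, "z": 0, "yaw": 0, "grip": 1},
    {"x": 0, "y": 0, "z": 0, "yaw": 0, "grip": 1},
  ],
)

```text
time: 30.88
position: [510.0, 122.3, 23.0]
orientation: [0.0, 0.707, 0.707, 0.0]
wrist_force: [-0.7, -0.8, -0.2]
opening: 85.6
```

Emit:
apply_moves(
  motion=[
    {"x": 0, "y": 0, "z": -3, "yaw": 0, "grip": 1},
    {"x": 0, "y": 0, "z": -5, "yaw": 0, "grip": 1},
    {"x": 0, "y": 0, "z": -5.5, "yaw": 0, "grip": 1},
    {"x": 0, "y": -6, "z": 0, "yaw": 0, "grip": 1},
    {"x": 0, "y": -6, "z": 0, "yaw": 0, "grip": 1},
    {"x": 0, "y": 0, "z": 0, "yaw": 0, "grip": 1},
    {"x": 0, "y": 0, "z": 0, "yaw": 0, "grip": 1},
  ],
)

```text
time: 31.75
position: [391.2, 122.3, 158.5]
orientation: [0.001, 0.707, 0.707, 0.001]
wrist_force: [0.0, -0.1, -0.7]
opening: 85.3
```

```bash
python3 - <<'E'
from h import *
import pickle
go(559,53.9,157,90)
t=shot('top');pickle.dump(t,open('top4.pkl','wb'))
w=shot('wrist');pickle.dump(w,open('w8.pkl','wb'))
A=cv2.resize(w['frame'],(400,300))
B=cv2.resize(t['frame'][205:265,265:345],(400,300),interpolation=cv2.INTER_CUBIC)
cv2.imwrite('pics/t4.png',np.hstack([A,B])[:,:,::-1])
E
```

```text
t 31.75 pos [391.2 122.3 158.5] phi 89.99 F [ 0.  -0.1 -0.7] op 85.3 q6 -0.02
yaw -0.01 then cm x -6.84 y 16.78 z 0.15
```

View pics/t4.png

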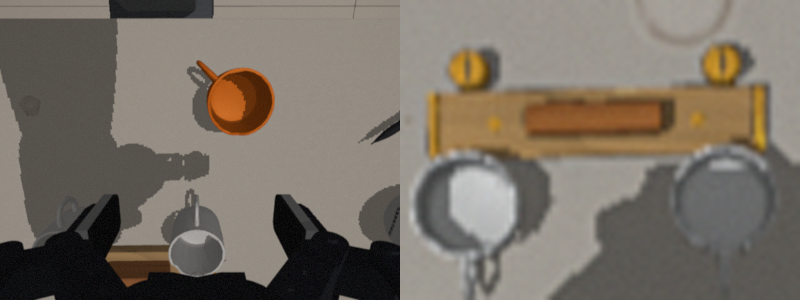

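The last picture shows both cups against the rule, with rim columns within about 1 px of their studs (crop 465 vs 468, and 723 vs 721), and the rule flush on both studs. Next I'll go back over the rule's grip.

Emit:
apply_moves(
  motion=[
    {"x": 0, "y": 0, "z": 0, "yaw": 10.7, "grip": 1},
    {"x": 0, "y": 0, "z": 0, "yaw": 10.7, "grip": 1},
    {"x": 0, "y": 0, "z": 0, "yaw": 10.7, "grip": 1},
    {"x": 0, "y": 0, "z": 0, "yaw": 10.7, "grip": 1},
    {"x": 0, "y": 0, "z": 0, "yaw": 10.7, "grip": 1},
    {"x": 0, "y": 0, "z": 0, "yaw": 10.7, "grip": 1},
    {"x": 0, "y": 0, "z": 0, "yaw": 10.7, "grip": 1},
    {"x": 0, "y": 0, "z": 0, "yaw": 10.7, "grip": 0.5},
  ],
  newtons=40,
)

```text
time: 32.85
position: [391.2, 122.2, 157.7]
orientation: [-0.0, 0.999, 0.035, -0.001]
wrist_force: [-0.1, 0.1, 0.3]
opening: 69.7
```

Emit:
apply_moves(
  motion=[
    {"x": 0, "y": 0, "z": 0, "yaw": 3.9, "grip": 0.5},
    {"x": 4.2, "y": 1.8, "z": 0, "yaw": 0, "grip": 0.5},
    {"x": 4.2, "y": 1.8, "z": 0, "yaw": 0, "grip": 0.5},
    {"x": 4.2, "y": 1.8, "z": 0, "yaw": 0, "grip": 0.5},
    {"x": 4.2, "y": 1.8, "z": 0, "yaw": 0, "grip": 0.5},
    {"x": 0, "y": 0, "z": 0, "yaw": 0, "grip": 0.5},
    {"x": 0, "y": 0, "z": 0, "yaw": 0, "grip": 0.5},
    {"x": 0, "y": 0, "z": 0, "yaw": 0, "grip": 0.5},
  ],
)

```text
time: 33.85
position: [558.9, 52.1, 158.1]
orientation: [-0.0, 1.0, 0.005, -0.0]
wrist_force: [-0.4, -0.2, -0.4]
opening: 42.5
```

```bash
python3 - <<'E'
from h import *
go(559.6,48,60,0.5)
E
```

```text
t 33.85 pos [558.9  52.1 158.1] phi 0.52 F [-0.4 -0.2 -0.4] op 42.5 q6 1.42
yaw 0.02 then cm x 0.07 y 0.41 z 9.81
```

Emit:
apply_moves(
  motion=[
    {"x": 0.07, "y": 0.3, "z": 3, "yaw": 0, "grip": 0.5},
    {"x": 0, "y": 0, "z": 4, "yaw": 0, "grip": 0.5},
    {"x": 0, "y": 0, "z": 2.5, "yaw": 0, "grip": 0.5},
    {"x": 0, "y": 0, "z": 0, "yaw": 0, "grip": 0.5},
    {"x": 0, "y": 0, "z": 0, "yaw": 0, "grip": 0.5},
    {"x": 0, "y": 0, "z": 0, "yaw": 0, "grip": 0.5},
  ],
)

```text
time: 34.6
position: [560.9, 48.7, 64.9]
orientation: [0.0, 1.0, 0.004, 0.001]
wrist_force: [0.4, 0.3, 0.2]
opening: 42.7
```

```bash
python3 - <<'E'
from h import *
go(559.6,48.5,28,0.5)
E
```

```text
t 34.6 pos [560.9  48.7  64.9] phi 0.5 F [0.4 0.3 0.2] op 42.7 q6 1.42
yaw 0.0 then cm x -0.13 y 0.02 z 3.69
```

Emit:
apply_moves(
  motion=[
    {"x": -0.1, "y": 0, "z": 2, "yaw": 0, "grip": 0.5},
    {"x": 0, "y": 0, "z": 1.7, "yaw": 0, "grip": 0.5},
    {"x": 0, "y": 0, "z": 0, "yaw": 0, "grip": 0.5},
    {"x": 0, "y": 0, "z": 0, "yaw": 0, "grip": 0.5},
    {"x": 0, "y": 0, "z": 0, "yaw": 0, "grip": 0.5},
  ],
)

```text
time: 35.22
position: [559.3, 48.7, 26.6]
orientation: [0.0, 1.0, 0.004, 0.0]
wrist_force: [-0.1, -0.8, 0.4]
opening: 42.7
```

Emit:
apply_moves(
  motion=[
    {"x": 0.05, "y": 0, "z": -0.1, "yaw": 0, "grip": 0.35},
    {"x": 0, "y": 0, "z": 0, "yaw": 0, "grip": 0.25},
    {"x": 0, "y": 0, "z": 0, "yaw": 0, "grip": 0.2},
    {"x": 0, "y": 0, "z": 0, "yaw": 0, "grip": 0.1},
    {"x": 0, "y": 0, "z": 0, "yaw": 0, "grip": 0},
    {"x": 0, "y": 0, "z": 0, "yaw": 0, "grip": 0},
    {"x": 0, "y": 0, "z": 0, "yaw": 0, "grip": 0},
  ],
)

```text
time: 36.1
position: [559.2, 48.7, 27.4]
orientation: [0.0, 1.0, 0.004, -0.0]
wrist_force: [-3.6, 0.7, 6.2]
opening: 16.7
```

```bash
python3 - <<'E'
from h import *
go(559.6,48.5,28,0.5)
E
```

```text
t 36.1 pos [559.2  48.7  27.4] phi 0.49 F [-3.6  0.7  6.2] op 16.7 q6 1.42
yaw -0.01 then cm x 0.04 y 0.02 z -0.06
```

Emit:
apply_moves(
  motion=[
    {"x": 0, "y": 0, "z": -0.3, "yaw": 0, "grip": 0},
    {"x": 0, "y": 0, "z": -0.4, "yaw": 0, "grip": 0},
    {"x": 0, "y": 0, "z": -0.5, "yaw": 0, "grip": 0},
    {"x": 0, "y": 0, "z": -0.6, "yaw": 0, "grip": 0},
    {"x": 0.1, "y": 0, "z": -1.2, "yaw": 0, "grip": 0},
    {"x": 0.1, "y": 0, "z": -2, "yaw": 0, "grip": 0},
    {"x": 0, "y": 0, "z": -3, "yaw": 0, "grip": 0},
    {"x": 0, "y": 0, "z": -3, "yaw": 0, "grip": 0},
  ],
)

```text
time: 37.1
position: [561.7, 48.7, 139.5]
orientation: [0.0, 1.0, 0.004, 0.001]
wrist_force: [0.1, -0.2, -3.4]
opening: 17.2
```

Emit:
apply_moves(
  motion=[
    {"x": 0, "y": 0, "z": -2, "yaw": 0, "grip": 0},
    {"x": 0, "y": 0, "z": 0, "yaw": 0, "grip": 0},
    {"x": 0, "y": 0, "z": 0, "yaw": 0, "grip": 0},
  ],
)

```text
time: 37.48
position: [560.9, 48.8, 156.1]
orientation: [-0.0, 1.0, 0.004, -0.001]
wrist_force: [-1.0, 0.9, -2.7]
opening: 17.2
```

```bash
python3 - <<'E'
from h import *
import pickle
go(520,-406,120,86.7);go(520,-406,120,-93.3)
t=shot('top');pickle.dump(t,open('top5.pkl','wb'))
b=cv2.cvtColor(t['frame'],cv2.COLOR_RGB2GRAY)[180:300,425:490];m=(b<95).astype(np.uint8)
m=cv2.morphologyEx(m,cv2.MORPH_OPEN,np.ones((5,5)))
n,l,s,ce=cv2.connectedComponentsWithStats(m);i=1+s[1:,4].argmax();print(s[i])
p=(np.argwhere(l==i)[:,::-1]+[425,180]);print(cv2.minAreaRect(np.array([ray(t,*q,14)[:2] for q in p],np.float32)))
# change vs top4 around the cups
o=pickle.load(open('top4.pkl','rb'))['frame'];d=cv2.absdiff(o,t['frame']).max(2)
for nm,(u0,u1) in dict(L=(266,290),R=(318,342)).items():
  s=[]
  for f in(o,t['frame']):
    g=cv2.cvtColor(f,cv2.COLOR_RGB2HSV)[236:258,u0:u1]; k=(g[...,1]<25)&(g[...,2]>190);s.append((k.sum(),np.argwhere(k).mean(0).round(2)+[236,u0]))
  print(nm,s)
E
```

```text
t 37.48 pos [560.9  48.8 156.1] phi 0.49 F [-1.   0.9 -2.7] op 17.2 q6 1.42
yaw -86.21 then cm x -45.64 y -1.47 z 3.61
t 37.48 pos [560.9  48.8 156.1] phi 0.49 F [-1.   0.9 -2.7] op 17.2 q6 1.42
yaw 93.79 then cm x 45.64 y 1.47 z 3.61
[   5    9   56  103 5168]
((521.3636474609375, -406.4029235839844), (150.95265197753906, 296.9420471191406), 85.24314880371094)
L [(np.int64(66), array([243.03, 281.39])), (np.int64(0), array([nan, nan]))]
R [(np.int64(0), array([nan, nan])), (np.int64(33), array([242.12, 326.79]))]<stdin>:14: RuntimeWarning: Mean of empty slice.
  ret = um.true_divide(
```

Emit:
apply_moves(
  motion=[
    {"x": 0, "y": 0, "z": 0, "yaw": -10.7, "grip": 0},
    {"x": 0, "y": 0, "z": 0, "yaw": -10.7, "grip": 0},
    {"x": 0, "y": 0, "z": 0, "yaw": -10.7, "grip": 0},
    {"x": 0, "y": 0, "z": 0, "yaw": -10.7, "grip": 0},
    {"x": 0, "y": 0, "z": 0, "yaw": -10.7, "grip": 0},
    {"x": 0, "y": 0, "z": 0, "yaw": -10.7, "grip": 0},
    {"x": 0, "y": 0, "z": 0, "yaw": -10.7, "grip": 0},
    {"x": 0, "y": 0, "z": 0, "yaw": -10.7, "grip": 0},
  ],
)

```text
time: 38.52
position: [560.6, 48.9, 155.5]
orientation: [-0.001, 0.729, 0.685, -0.001]
wrist_force: [0.1, 0.6, -2.8]
opening: 17.4
```

Emit:
apply_moves(
  motion=[
    {"x": -5.0, "y": -0.1, "z": 0, "yaw": 0, "grip": 0},
    {"x": -5.0, "y": -0.1, "z": 0, "yaw": 0, "grip": 0},
    {"x": -5.0, "y": -0.1, "z": 0, "yaw": 0, "grip": 0},
    {"x": -5.0, "y": -0.1, "z": 0, "yaw": 0, "grip": 0},
    {"x": -5.0, "y": -0.1, "z": 0, "yaw": 0, "grip": 0},
    {"x": -5.0, "y": -0.1, "z": 0, "yaw": 0, "grip": 0},
    {"x": -5.0, "y": -0.1, "z": 0, "yaw": 0, "grip": 0},
    {"x": -5.0, "y": -0.1, "z": 0, "yaw": 0, "grip": 0},
  ],
)

```text
time: 39.52
position: [525.2, -350.9, 155.5]
orientation: [-0.001, 0.731, 0.683, 0.0]
wrist_force: [0.7, 0.2, -2.2]
opening: 17.6
```

Emit:
apply_moves(
  motion=[
    {"x": -4.0, "y": 0, "z": 0, "yaw": 0, "grip": 0},
    {"x": 0, "y": 0, "z": 0, "yaw": 0, "grip": 0},
    {"x": 0, "y": 0, "z": 0, "yaw": 0, "grip": 0},
  ],
)

```text
time: 39.9
position: [523.0, -388.8, 155.8]
orientation: [-0.001, 0.731, 0.683, 0.0]
wrist_force: [0.6, 0.6, -3.0]
opening: 17.4
```

```bash
python3 - <<'E'
from h import *
go(521,-405.5,42,86)
E
```

```text
t 39.9 pos [ 523.  -388.8  155.8] phi 86.08 F [ 0.6  0.6 -3. ] op 17.4 q6 -0.77
yaw 0.08 then cm x -1.68 y -0.08 z 11.38
```

Emit:
apply_moves(
  motion=[
    {"x": -1.3, "y": -0.1, "z": 0, "yaw": 0, "grip": 0},
    {"x": 0, "y": 0, "z": 3, "yaw": 0, "grip": 0},
    {"x": 0, "y": 0, "z": 4, "yaw": 0, "grip": 0},
    {"x": 0, "y": 0, "z": 3, "yaw": 0, "grip": 0},
    {"x": 0, "y": 0, "z": 0.9, "yaw": 0, "grip": 0},
    {"x": 0, "y": 0, "z": 0, "yaw": 0, "grip": 0},
    {"x": 0, "y": 0, "z": 0, "yaw": 0, "grip": 0},
    {"x": 0, "y": 0, "z": 0, "yaw": 0, "grip": 0},
  ],
)

```text
time: 40.9
position: [522.2, -403.3, 49.6]
orientation: [0.001, 0.731, 0.683, 0.0]
wrist_force: [-0.6, -0.4, -2.1]
opening: 16.9
```

```bash
python3 - <<'E'
from h import *
go(521,-405.5,41,86)
c=shot('wrist');s,p=st()
hsv=cv2.cvtColor(c['frame'],cv2.COLOR_RGB2HSV)
cv2.imwrite('pics/w9.png',c['frame'][:,:,::-1])
# board outline through wrist rays: row of brightness edges
g=cv2.GaussianBlur(cv2.cvtColor(c['frame'],cv2.COLOR_RGB2GRAY),(7,7),0)
for r in (40,120,200): print(r,g[r,::40].tolist())
E
```

```text
t 40.9 pos [ 522.2 -403.3   49.6] phi 86.1 F [-0.6 -0.4 -2.1] op 16.9 q6 -0.79
yaw 0.1 then cm x -0.23 y -0.10 z 0.86
40 [235, 236, 236, 105, 68, 73, 42, 135, 135, 135, 43, 45, 47, 150, 149, 149]
120 [237, 236, 237, 237, 78, 45, 46, 131, 124, 125, 50, 52, 51, 152, 151, 151]
200 [236, 237, 237, 239, 49, 49, 44, 125, 120, 120, 49, 44, 151, 238, 238, 237]
```

Emit:
apply_moves(
  motion=[
    {"x": 0, "y": 0, "z": 0.4, "yaw": 0, "grip": 0},
    {"x": 0, "y": 0, "z": 0.3, "yaw": 0, "grip": 0},
    {"x": 0, "y": 0, "z": 0, "yaw": 0, "grip": 0},
    {"x": 0, "y": 0, "z": 0, "yaw": 0, "grip": 0},
  ],
)

```text
time: 41.45
position: [521.5, -402.7, 41.4]
orientation: [0.0, 0.731, 0.683, -0.0]
wrist_force: [-2.2, 0.6, 4.2]
opening: 17.2
```

Emit:
apply_moves(
  motion=[
    {"x": 0, "y": 0, "z": 0.1, "yaw": 0, "grip": 0},
    {"x": 0, "y": 0, "z": 0, "yaw": 0, "grip": 0},
    {"x": 0, "y": 0, "z": 0, "yaw": 0, "grip": 0},
  ],
)

```text
time: 41.82
position: [521.5, -402.8, 41.4]
orientation: [0.0, 0.731, 0.683, -0.0]
wrist_force: [-4.7, 3.9, 10.4]
opening: 17.1
```

Emit:
apply_moves(
  motion=[
    {"x": 0, "y": 0, "z": 0.1, "yaw": 0, "grip": 0},
    {"x": 0, "y": 0, "z": 0, "yaw": 0, "grip": 0},
    {"x": 0, "y": 0, "z": 0, "yaw": 0, "grip": 0},
  ],
)

```text
time: 42.2
position: [521.5, -402.8, 41.3]
orientation: [0.0, 0.731, 0.683, -0.0]
wrist_force: [-7.7, 6.6, 17.6]
opening: 17.2
```

On the board. I'll relax, release, rise and retreat, then check with the top camera.

Emit:
apply_moves(
  motion=[
    {"x": 0, "y": 0, "z": -0.2, "yaw": 0, "grip": 0},
    {"x": 0, "y": 0, "z": 0, "yaw": 0, "grip": 0.3},
    {"x": 0, "y": 0, "z": 0, "yaw": 0, "grip": 0.5},
    {"x": 0, "y": 0, "z": 0, "yaw": 0, "grip": 0.5},
    {"x": 0, "y": 0, "z": -3, "yaw": 0, "grip": 0.5},
    {"x": 0, "y": 0, "z": -5, "yaw": 0, "grip": 0.5},
    {"x": 0, "y": 0, "z": -5, "yaw": 0, "grip": 0.5},
    {"x": 0, "y": -5, "z": -3, "yaw": 0, "grip": 0.5},
  ],
)

```text
time: 43.2
position: [473.1, -399.8, 203.1]
orientation: [0.001, 0.73, 0.683, 0.0]
wrist_force: [-0.8, -0.6, 1.3]
opening: 42.7
```

Emit:
apply_moves(
  motion=[
    {"x": -5, "y": -5, "z": 0, "yaw": 0, "grip": 0.5},
    {"x": -5, "y": -5, "z": 0, "yaw": 0, "grip": 0.5},
    {"x": -5, "y": -5, "z": 0, "yaw": 0, "grip": 0.5},
    {"x": -5, "y": -3, "z": 0, "yaw": 0, "grip": 0.5},
    {"x": 0, "y": 0, "z": 0, "yaw": 0, "grip": 0.5},
    {"x": 0, "y": 0, "z": 0, "yaw": 0, "grip": 0.5},
  ],
)

```text
time: 43.95
position: [297.0, -570.1, 200.8]
orientation: [-0.0, 0.731, 0.682, 0.0]
wrist_force: [-0.7, -0.0, -0.0]
opening: 42.2
```

```bash
python3 - <<'E'
from h import *
import pickle
go(521,-405.5,41,86)
t=shot('top','t6.png');pickle.dump(t,open('top6.pkl','wb'));o=pickle.load(open('top1.pkl','rb'))
f=t['frame'];hsv=cv2.cvtColor(f,cv2.COLOR_RGB2HSV)
m=((hsv[...,1]>90)&(hsv[...,2]>90)).astype(np.uint8);m[:,:270]=0;m[:,500:]=0;m[:170]=0;m[320:]=0
n,l,s,ce=cv2.connectedComponentsWithStats(m)
for i in range(1,n):
  if s[i,4]>25:
    z=30 if s[i,4]<100 else 30
    print(s[i].tolist(),cv2.minAreaRect(np.array([ray(t,*q,z)[:2] for q in np.argwhere(l==i)[:,::-1]],np.float32)))
# cups: background difference against the first picture
d=cv2.absdiff(f,o['frame']).max(2)
# rims: bright ring, Hough circle on enlarged crop
g=cv2.cvtColor(cv2.resize(f[225:265,262:346],None,fx=8,fy=8,interpolation=cv2.INTER_CUBIC),cv2.COLOR_RGB2GRAY)
for name,a,b in(('L',0,250),('R',380,672)):
  C=cv2.HoughCircles(cv2.GaussianBlur(g[:,a:b],(9,9),0),cv2.HOUGH_GRADIENT,1,100,param1=60,param2=15,minRadius=70,maxRadius=95)
  for x,y,r in (C[0][:2] if C is not None else []):
    u,v=262+(x+a+.5)/8-.5,225+(y+.5)/8-.5;print(name,u,v,r/8,ray(t,u,v,60).round(1))
# bystanders moved?
M=(d>50).astype(np.uint8);M=cv2.morphologyEx(M,cv2.MORPH_OPEN,np.ones((3,3)))
n,l,s,ce=cv2.connectedComponentsWithStats(M)
for i in range(1,n):
  if s[i,4]>30 and s[i,1]<330: print('chg',s[i].tolist())
E
```

```text
t 43.95 pos [ 297.  -570.1  200.8] phi 86.06 F [-0.7 -0.  -0. ] op 42.2 q6 -1.22
yaw 0.06 then cm x 17.98 y 21.20 z 15.98
[393, 177, 26, 26, 542] ((669.7722778320312, -254.60134887695312), (73.2281494140625, 74.28303527832031), 88.6970443725586)
[450, 205, 17, 69, 891] ((522.2437133789062, -403.63726806640625), (41.414695739746094, 201.11553955078125), 85.88345336914062)
[275, 215, 8, 8, 48] ((589.4360961914062, 119.92555236816406), (20.666446685791016, 20.71489906311035), 89.18013763427734)
[326, 214, 7, 8, 51] ((590.2388305664062, -28.713123321533203), (17.62445640563965, 20.67559242248535), 89.17266082763672)
[270, 294, 9, 22, 97] ((336.600341796875, 140.62106323242188), (64.7763671875, 20.23499298095703), 14.65157699584961)
[403, 300, 12, 7, 51] ((338.1853332519531, -255.15155029296875), (31.70932960510254, 17.25537109375), 89.3726577758789)
L 276.75 245.625 9.2875 [507.8 122.4  60. ]
R 328.625 244.5 9.1125 [509.1 -26.2  60. ]
chg [450, 205, 16, 69, 853]
chg [201, 207, 12, 18, 156]
chg [217, 206, 13, 21, 163]
chg [285, 235, 10, 16, 85]
chg [276, 239, 12, 11, 94]
chg [278, 238, 68, 35, 853]
chg [247, 250, 12, 19, 144]
chg [230, 254, 13, 18, 140]
chg [141, 260, 452, 163, 16200]
chg [517, 293, 8, 10, 52]
chg [321, 313, 319, 167, 30654]
```

```bash
python3 - <<'E'
from h import *
print(job.job_done())
E
```

```text
the job is handed in; nothing more can be done
None
```

The job is done and handed in at about 44 s of the 72 s allowed; no verdict came back.

**What I did:**
- I pressed the rule onto both studs. The push force was about 22 N with almost no twist, so both studs were touching.
- I stood the two lidless cups against its other long edge, one opposite each stud, each stopped by the rise in contact force.
- I lifted the rule straight up, with any sideways force going towards the studs, and laid it on the dark board.

**What the last top-camera check showed:**

| Item | Measured (mm) | Compared with |
|---|---|---|
| Left cup axis | x 508, y 122 | left stud x 589, y 120 |
| Right cup axis | x 509, y −26 | right stud x 590, y −28 |
| Rule | centre (522, −404), long axis about −4° | board centre (521, −406), long axis about −3° to −5° |

- **Rule:** it lies well inside the board's edges.
- **Cups:** they stand about 81 mm from the stud line, where 83 mm is nominal.

**What disagreed:**
- This check puts both cups about 2 mm to the left of straight opposite. An earlier picture suggested about 1 mm the other way for the right cup, and the robot's own readings about 1 mm or less. The true error should be within about 2 mm.
- My first check of the cups after lifting the rule gave nothing usable because the shadows had shifted. The final check replaced it.
- The bystanders showed no movement, but I could not check the scoop well because the arm's shadow fell on it.

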